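# Chuck the stepped setting master and swing the dial gauge in

## Robot

A 7-joint arm with a two-finger parallel gripper is mounted at the origin on the work surface. World frame = base frame: x ahead of the robot, y to its left, z up, the work surface at z = 0. Lengths are in m, angles in rad, forces in N, time in s.
With the tool pointing down it reaches from about 0.425 to 0.95 m from the base axis. Payload 4.7 kg.
Tool frame: the origin (TCP) lies between the finger pads; the fingertips stand 17 mm ahead of it and the grasp point (between the pads) lies 2 mm behind it; x points along the fingers, y is the direction in which the jaws open and shut, and the axes are right-handed (so a half turn about x gives the same grasp; the last joint's range is limited). The gripper opens to 85 mm and grips with 20 to 120 N. Pads are 22 mm wide; open, the fingers measure 114 mm over their backs; the gripper's body (76 mm by 85 mm) begins 54 mm behind the grasp point. The pads swing forward as they close: fully open they stand 13 mm farther back than shut.
Start: joints at [-1.288, 0.469, -0.049, 1.532, 0.024, 1.141, -0.082], TCP at [0.207, 0.642, 0.227] pointing down, gripper open.
Joint ranges: [-2.59, 2.59], [-0.33, 1.99], [-1.39, 1.29], [0.1, 2.45], [-1.04, 4.18], [0.21, 1.99], [-2.66, 2.66]. Speed limits (rad/s): [2.57, 2.57, 3.14, 3.14, 3.14, 3.14, 3.14].

## Interface

Orientations are given as a unit quaternion [w, x, y, z].
In Python, from cell import read_state, viewer, job gives the robot as it stands.
- The arm moves only by the tool drive_tool, never from a script. Its argument "targets" is a list of rows, each an object of numbers: "x", "y", "z": the shift along the tool's x, y, z in mm; "rx", "ry", "rz": the turn, a rotation vector about the tool's x, y, z in rad; "gripper": the finger opening in mm, from 0 to 85.4. In form: [{"x": .., "y": .., "z": .., "rx": .., "ry": .., "rz": .., "gripper": ..}, ...]. A call has 1 to 10 rows; each row is the pose to reach, as a shift and turn from the pose commanded when the call began, along the tool's axes at that moment; what a row does not reach only later rows make up. A row lasts 1/12 s, in which the tool goes at most 41.7 mm and 7.16 degrees, less where a joint would pass 70% of its speed; a pose out of reach is approached as far as the arm can. A call with a gripper value outside its range is refused whole. The fingers move at their own pace and stop on an object; the grip force is fixed at half the most. Time passes only in rows, so rows that repeat a pose let the fingers close. It gives the time, the measured TCP pose, the force and the opening at its end, in the units of the state.
- read_state(): the state, without advancing time (a new reading comes with each control period).
- viewer.camera(name): name is "side" or "top"; returns a dict with "color" (384x512x3 uint8, blue, green, red), "z_map" (384x512 float32, m along the optical axis (not along the pixel's ray), 0 where there is no reading), "fx", "fy", "cx", "cy" (pixels), "pose" (4x4, takes a point from camera to world coordinates). Camera axes: x right, y down, z forward; pixel columns grow to the right and rows downward; lengths in m; the calibration is good to about 2 mm. A picture is of the moment at which its call begins.
- job.finish_job(): hands the job in, once; it reports no verdict.
The state is a dict: "t": time; "joints": joint angles; "qvel": joint speeds; "joint_efforts": joint torques, N m; "position": TCP position; "eef_rot": TCP orientation; "contact_force": force on the tool from outside, world axes, zero at the start; "torque": the same for the moment, N m; "width": opening from 0.0 (shut) to 1.0 (fully open).
Only numpy, scipy, OpenCV 4.12 (cv2) and the standard library are available. Lean on these libraries where they do the work, as an engineer would, in place of code of your own. Each camera call takes 0.05 s, during which the arm holds its last target.

## Task

Stand the stepped setting master on its thick foot in the middle of the open three-jaw hand chuck and let go of it. Then push the chuck's sleeve round by its spokes, clockwise seen from above, until the jaws clamp the master firmly, and after that push the sprung dial-gauge stand over until it snaps to its stop over the chuck. Leave the other things on the bench where they are.

Things in the scene. Friction and masses are not known exactly. Their poses are not given: they have to be found in the camera images.
- master_mid (a point): Setting master: solid bare-steel turned part standing on the bench, 100 mm tall, 0.3 to 0.6 kg: foot 36 mm diameter x 34 mm high, then a straight 28 mm shank to the flat top; the only one of three turned parts with a step. Point on its axis half-way up, 50 mm above the underside, z up. The foot is oily: hold the shank 10 to 15 mm above this point, which keeps fingertips above the jaws.
- chuck_face (a point): Centre of the hand chuck's flat top face (120 mm diameter, 65 mm above the bench), on its vertical axis; the master is stood here. z up, +y towards the gauge stand, which shares its fixed steel base (12 mm thick, 176 mm diameter, with a 70 mm wide tongue to +y). Jaws on the face at 90, 210 and 330 degrees from +x, 22 mm high, up to 18 mm wide, reaching 58 mm from the axis when open.
- sleeve (a joint): Turn of the chuck sleeve, rad: 0 open, grows clockwise seen from above, at most 1.7; starts at 0 to 0.3. Ring 132 mm in diameter, 28 to 54 mm above the bench, with four spokes. The jaw tips stand 28 mm minus 10 mm per rad from the axis and touch the master's foot at about 1.0; they are springy, and clamp firmly at about 1.2 to 1.4. A spoke takes 5 N to turn, 12 to 15 N to clamp; the grip stays.
- spoke_end (a point): Centre of the 20 mm ball on the end of one sleeve spoke, 107 mm from the chuck axis, 44 mm above the bench; turns with the sleeve. The four spokes are level bars 12 mm thick, 90 degrees apart, free from 66 to 107 mm from the axis; between them is empty space down to the base (12 mm above the bench; bare bench beyond 88 mm from the axis).
- jaw0: Chuck jaw on the +y side (next to the gauge stand), steel; slides inwards. Origin on the chuck axis at the face.
- jaw1: Chuck jaw at 210 degrees. Origin on the chuck axis at the face.
- jaw2: Chuck jaw at 330 degrees. Origin on the chuck axis at the face.
- stand (a joint): Swing of the dial-gauge stand, rad: 0 parked, leaning 0.61 rad away from the chuck; 0.61 upright; 1.22 at the stop, leaning over the chuck. A spring drives it to the nearer stop, so it snaps over by itself once pushed past upright; it takes 6 to 12 N at the dial, least near upright. Hinge 135 mm from the chuck axis to +y, 70 mm above the bench, along the base's x, between 86 mm high cheeks.
- dial (a point): Centre of the round dial (48 mm diameter, 22 mm thick, faces along the base's x) on top of the stand's 12 mm post, 120 mm from the hinge. From the chuck axis and above the bench: parked 204 and 168 mm, upright 135 and 190 mm (it rises: leave room above), over 66 and 168 mm. A 36 mm stem juts out on the chuck's side (parked it reaches 205 mm up); push the bare outer rim, away from the chuck.
- plain_mid (a point): A bystander in the row with the master: plain steel cylinder 38 mm in diameter, 75 mm tall, no step. Point half-way up its axis.
- taper_mid (a point): A bystander in the row with the master: steel taper, 52 mm in diameter at the foot, 18 mm at the top, 95 mm tall. Point half-way up its axis.
- vblock: Bystander: steel V-block 70 x 50 x 44 mm. Origin at its underside's centre.
- screwdriver: Bystander: screwdriver lying on the bench. Origin at its underside.
- pencup: Bystander: white cup, 72 mm wide, 90 mm tall. Origin at its underside's centre.
- calliper: Bystander: calliper, 190 mm long, lying flat. Origin at its underside's centre.
- oil: Bystander: small white bottle, 44 mm wide, 90 mm tall. Origin at its underside's centre.
Things that resemble listed ones, but are neither listed nor needed, are in the scene too. What is shaped like the part that bears master_mid but green or yellow is not meant.

How it is judged:
On the way, in this order (a step that is already met when the one before it is completed fails the run):
1. the master stands upright on the chuck face between the open jaws, let go (horizontal distance between master_mid and chuck_face below 0.012 m and z of master_mid in the frame of chuck_face between 0.046 and 0.054 m and angle between master_mid's own z axis and vertical below 0.06 rad and contact force between the fingers and master below 0.1 N), for 0.2 s.
2. the three jaws clamp the master (horizontal distance between master_mid and chuck_face below 0.003 m and z of master_mid in the frame of chuck_face between 0.046 and 0.054 m and angle between master_mid's own z axis and vertical below 0.06 rad and contact force between each of jaw0, jaw1, jaw2 and master above 3 N), for 0.2 s.
3. the gauge stand has snapped to its stop over the chuck (value of joint stand above 1.15 rad), for 0.2 s.
At the end, for the whole second after the job is handed in: The master stands upright (within 0.06 rad) on the chuck face, centred within 3 mm, with each of the three jaws pressing on it with more than 3 N; the gauge stand rests at its stop over the chuck (joint above 1.15 rad) (all of step 2 and value of joint stand above 1.15 rad and linear speed of jaw0 below 0.01 m/s); the robot touches nothing.
It fails at once if another thing on the bench is moved by more than 30 mm (distance of any of plain_mid, taper_mid, vblock, screwdriver, pencup, calliper, oil from where it was at the start of the episode above 0.03 m).
It also fails if it takes over 72 s, if anything falls off the work surface, if the arm or the gripper's body presses on something with over 40 N, if the wrist force passes 120 N, or if a joint passes its speed limit or range.

## Working session

There is one attempt and no reset: what is moved stays moved. The work goes in short steps, Python scripts to look and compute and a tool call to move; the robot and the scene stay as the last step left them, time stands still between calls to the robot, and variables do not carry over. Pictures are saved under pics/ and viewed, and the job is handed in when it is done.

Besides the shell and the picture viewer there is one more tool, called after ">>>" as a command line: name --argument value ..., lists and objects as JSON in quotes. drive_tool: Moves the arm, as the interface text tells. Its arguments: {"type":"object","properties":{"targets":{"type":"array"}},"required":["targets"]}

```bash
mkdir -p pics; ls
python3 - <<'E'
from cell import read_state, viewer
import cv2,numpy as np
s=read_state();print(s)
for n in("top","side"):
    c=viewer.camera(n);cv2.imwrite(f"pics/{n}0.png",c["color"]);np.savez(f"pics/{n}0.npz",**c)
    print(n,c["fx"],c["cx"],c["cy"],np.round(c["pose"],3).tolist())
E
```

```text
pics
{'t': 0.0, 'joints': array([-1.28791681,  0.46945001, -0.04859096,  1.53369107,  0.02412781,
        1.14096406, -0.08232984]), 'qvel': array([-0.00106827, -0.00032169, -0.00065402, -0.00031699, -0.00113576,
        0.00119114,  0.00134628]), 'joint_efforts': array([-5.44470859e-04, -5.10311759e+01, -4.69168823e-02, -2.37703139e+01,
        1.06276970e-02,  7.77385896e-03,  9.57707833e-07]), 'position': array([0.20687924, 0.64190597, 0.22635683]), 'eef_rot': array([ 0.69846052,  0.10910422,  0.69860441, -0.11045841]), 'contact_force': array([-0.27251302,  0.73703401, -1.11897163]), 'torque': array([-0.01228962, -0.00345012, -0.00347649]), 'width': 1.0019900842638285}
top 465.84599875059723 252.05745332849693 188.24640769091033 [[-0.028, -0.974, 0.224, 0.222], [-1.0, 0.027, -0.009, -0.005], [0.002, -0.224, -0.975, 1.582], [0.0, 0.0, 0.0, 1.0]]
side 414.83011469856365 259.83925215038624 181.39240954630418 [[0.986, -0.068, 0.155, 0.4], [-0.168, -0.509, 0.844, -0.861], [0.022, -0.858, -0.513, 0.657], [0.0, 0.0, 0.0, 1.0]]
```

View pics/top0.png

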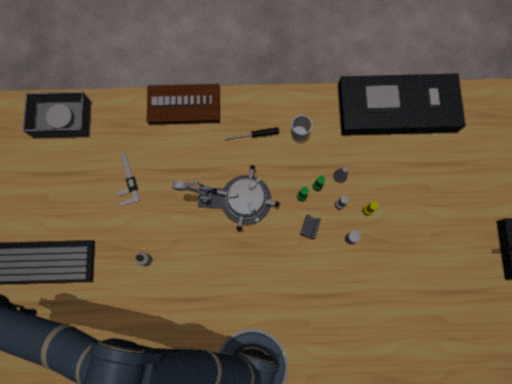

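View pics/side0.png

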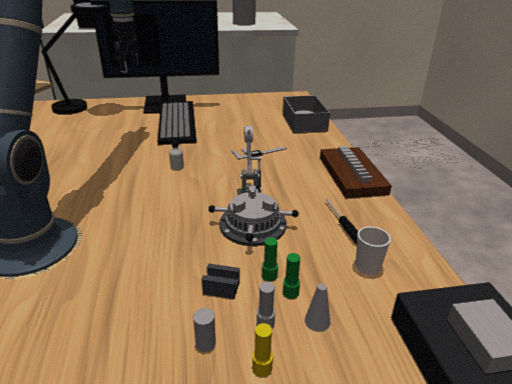

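The top view shows the chuck at about (246,197), with the gauge stand to its left (+y) at about (190,187). The turned parts are at about (342,202) master, (353,237) plain and (341,174) taper. The green decoys are at (303,194) and (319,184), and the yellow one at (371,208). The V-block is at (311,227). Next I'll enlarge this.

Run:
```python
import cv2,numpy as np
t=cv2.imread("pics/top0.png");s=cv2.imread("pics/side0.png")
cv2.imwrite("pics/a.png",cv2.resize(t[150:250,165:295],None,fx=6,fy=6,interpolation=cv2.INTER_CUBIC)[:600,:800])
cv2.imwrite("pics/b.png",cv2.resize(t[155:255,290:390],None,fx=6,fy=6,interpolation=cv2.INTER_CUBIC))
cv2.imwrite("pics/c.png",cv2.resize(s[115:250,190:320],None,fx=4.4,fy=4.4,interpolation=cv2.INTER_CUBIC))
```

```text
(no output)
```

View pics/a.png

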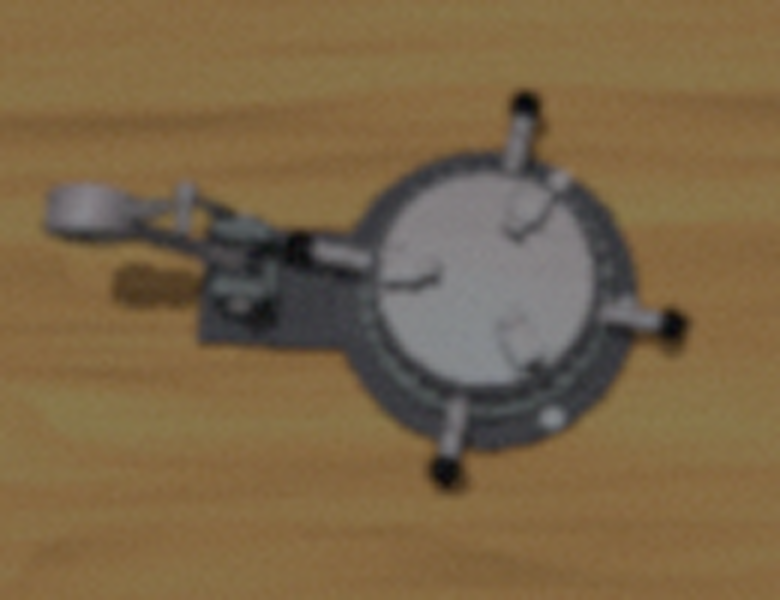

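View pics/b.png

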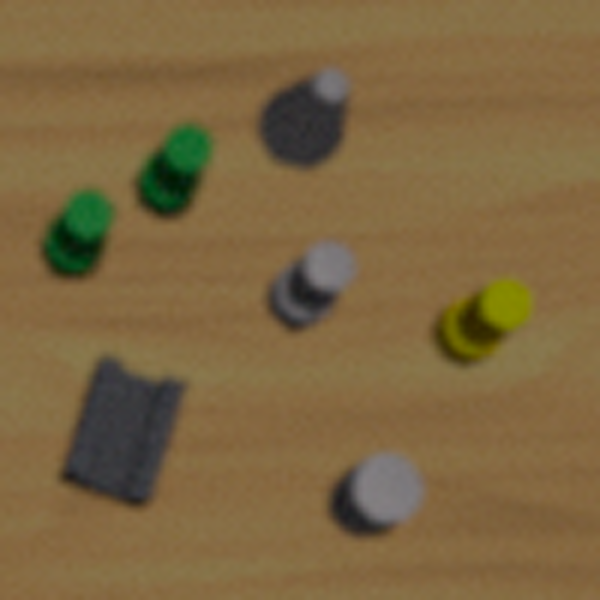

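View pics/c.png

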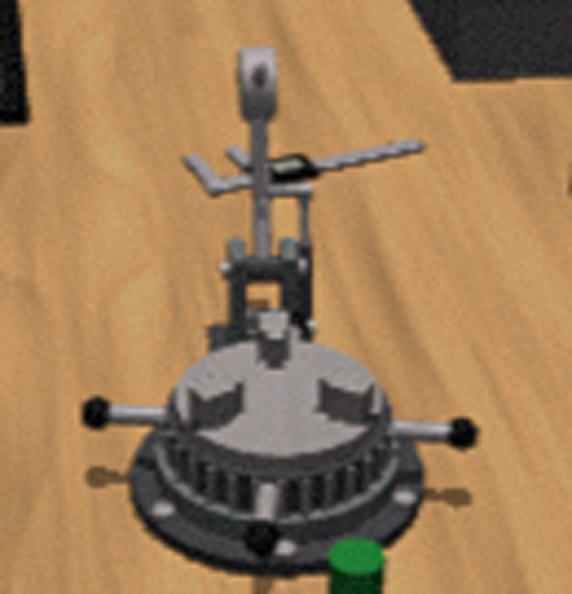

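The enlarged crops show:
- **Chuck:** face centre at crop (487,283), and balls at (525,103), (672,324), (445,471) and (299,248).
- **Master:** grey stepped part with its top at crop b (330,265).

I'll measure these with the depth maps.

```bash
cat > h.py <<'E'
import numpy as np,cv2
def cloud(c):
    z=c["z_map"];v,u=np.indices(z.shape)
    P=np.stack([(u-c["cx"])/c["fx"]*z,(v-c["cy"])/c["fy"]*z,z,np.ones_like(z)],-1)@np.array(c["pose"]).T
    P[z==0]=np.nan
    return P[...,:3]
def ray(c,u,v,zw):
    T=np.array(c["pose"]);d=T[:3,:3]@np.array([(u-c["cx"])/c["fx"],(v-c["cy"])/c["fy"],1]);o=T[:3,3]
    return o+d*(zw-o[2])/d[2]
def proj(c,p):
    q=np.linalg.inv(np.array(c["pose"]))@np.append(p,1);return q[0]/q[2]*c["fx"]+c["cx"],q[1]/q[2]*c["fy"]+c["cy"]
E
python3 - <<'E'
import numpy as np
from h import *
t=np.load("pics/top0.npz");s=np.load("pics/side0.npz")
f=lambda u,v:(u/6+165-.42,v/6+150-.42)
g=lambda u,v:(u/6+290-.42,v/6+155-.42)
h=lambda u,v:(u/4.4+190-.39,v/4.4+115-.39)
R=lambda c,uv,z:np.round(ray(c,*uv,z),4)
print("face top",R(t,f(487,283),.065))
B=[R(t,f(*p),.044) for p in[(525,103),(672,324),(445,471),(299,248)]];print("balls",B,np.mean(B,0))
B2=[R(s,h(*p),.044) for p in[(96,411),(462,432),(262,538)]];print("balls side",B2)
print("master top",R(t,g(330,265),.1), "dial",R(t,f(88,210),.19))
print("yellow",R(t,g(505,306),.1),"plain",R(t,g(388,489),.075),"taper",R(t,g(331,86),.095))
for n,c in(("t",t),("s",s)):
    P=cloud(c)
    def sel(x,y,r,z0,z1,):
        m=(np.hypot(P[...,0]-x,P[...,1]-y)<r)&(P[...,2]>z0)&(P[...,2]<z1)
        return m.sum(),np.round(np.median(P[m],0),4),np.round(np.nanmin(P[m],0),3),np.round(np.nanmax(P[m],0),3)
    m=ray(t,*g(330,265),.1);print(n,"master",sel(m[0],m[1],.04,.09,.11))
    m=ray(t,*f(487,283),.065);print(n,"face",sel(m[0],m[1],.08,.058,.07))
    m=ray(t,*f(88,210),.17);print(n,"dial",sel(m[0],m[1],.05,.13,.22))
E
```

```text
face top [0.5418 0.0038 0.065 ]
balls [array([ 0.6505, -0.0204,  0.044 ]), array([ 0.5199, -0.0992,  0.044 ]), array([0.4405, 0.0298, 0.044 ]), array([0.5693, 0.1093, 0.044 ])] [0.54505  0.004875 0.044   ]
balls side [array([0.4389, 0.0328, 0.044 ]), array([ 0.6482, -0.0179,  0.044 ]), array([ 0.5183, -0.0988,  0.044 ])]
master top [ 0.5189 -0.3173  0.1   ] dial [0.5592 0.2063 0.19  ]
yellow [ 0.4937 -0.4101  0.1   ] plain [ 0.3996 -0.345   0.075 ] taper [ 0.6205 -0.3262  0.095 ]
t master (np.int64(64), array([ 0.5172, -0.3183,  0.099 ]), array([ 0.503, -0.333,  0.091]), array([ 0.531, -0.306,  0.106]))
t face (np.int64(797), array([0.5405, 0.0056, 0.0641]), array([ 0.478, -0.061,  0.058]), array([0.607, 0.07 , 0.07 ]))
t dial (np.int64(175), array([0.5567, 0.1992, 0.1866]), array([0.548, 0.163, 0.13 ]), array([0.572, 0.228, 0.204]))
s master (np.int64(184), array([ 0.5164, -0.3215,  0.0996]), array([ 0.504, -0.333,  0.09 ]), array([ 0.531, -0.303,  0.102]))
s face (np.int64(798), array([ 0.5396, -0.0131,  0.0649]), array([ 0.483, -0.057,  0.058]), array([0.602, 0.062, 0.07 ]))
s dial (np.int64(189), array([0.5553, 0.1872, 0.1714]), array([0.544, 0.163, 0.13 ]), array([0.57 , 0.226, 0.203]))
```

Run:
```python
import numpy as np
from h import *
from scipy.spatial.transform import Rotation as Ro
from cell import read_state
s0=read_state();q=s0["eef_rot"];Rm=Ro.from_quat(q,scalar_first=True).as_matrix();print(np.round(Rm,3))
t=np.load("pics/top0.npz");s=np.load("pics/side0.npz")
for n,c in(("t",t),("s",s)):
    P=cloud(c)
    m=(abs(P[...,2]-.065)<.006)&(np.hypot(P[...,0]-.543,P[...,1]-.005)<.075)
    # fit in image: ellipse of mask hull
    im=(m*255).astype(np.uint8);im=cv2.morphologyEx(im,cv2.MORPH_OPEN,np.ones((3,3)))
    k=max(cv2.findContours(im,0,1)[0],key=cv2.contourArea);h=cv2.convexHull(k)[:,0]
    W=np.array([ray(c,u,v,.065)[:2] for u,v in h]);(x,y),r=cv2.minEnclosingCircle(W.astype(np.float32))
    from scipy.optimize import least_squares
    o=least_squares(lambda p:np.hypot(*(W-p[:2]).T)-p[2],[.543,.005,.06],loss='soft_l1',f_scale=.002);print(n,"face fit",np.round(o.x,4))
    m=(P[...,2]>.094)&(P[...,2]<.106)&(np.hypot(P[...,0]-.5175,P[...,1]+.318)<.03);v,u=np.nonzero(m)
    print(n,"master px",u.min(),u.max(),v.min(),v.max(),ray(c,(u.min()+u.max())/2,(v.min()+v.max())/2,.1))
g=lambda u,v:(u/6+290-.42,v/6+155-.42)
for p in[(90,212),(189,147)]:print("green",ray(t,*g(*p),.1))
f=lambda u,v:(u/6+165-.42,v/6+150-.42)
print("cheeks",ray(t,*f(240,225),.086),ray(t,*f(240,298),.086))
```

```text
[[-0.001  0.307  0.952]
 [-0.002  0.952 -0.307]
 [-1.    -0.002  0.   ]]
t face fit [0.5433 0.0036 0.0582]
t master px 341 349 195 203 [ 0.51799752 -0.31860188  0.1       ]
s face fit [0.5418 0.0009 0.0615]
s master px 259 273 282 295 [ 0.5160318  -0.32161522  0.1       ]
green [ 0.55185964 -0.18889798  0.1       ]
green [ 0.58676493 -0.24497346  0.1       ]
cheeks [0.57364527 0.13848868 0.086     ] [0.53270199 0.13870716 0.086     ]
```

Run:
```python
import cv2
s=cv2.imread("pics/side0.png")
cv2.imwrite("pics/d.png",cv2.resize(s[225:384,190:345],None,fx=5,fy=5,interpolation=cv2.INTER_CUBIC)[:600])
```

```text
(no output)
```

View pics/d.png

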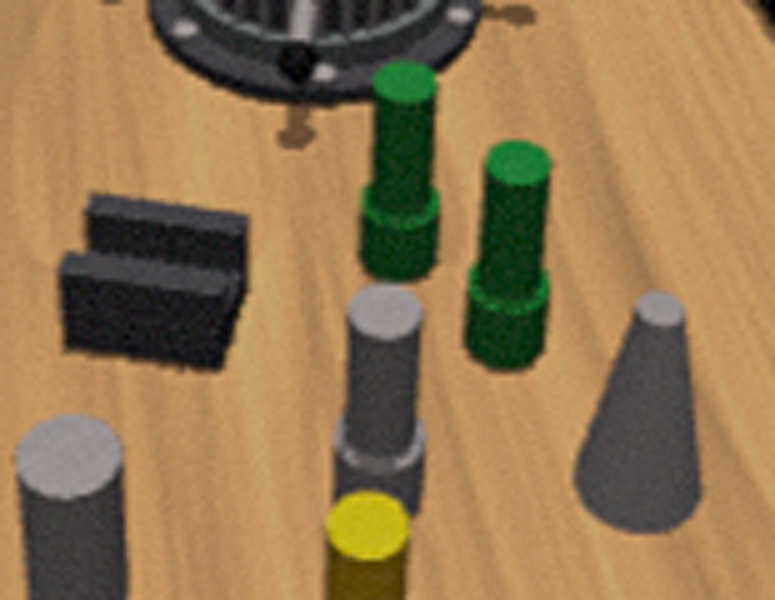

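The side crop shows the master's top centre at (386,311), which matches the top view. So the master is at about (0.518, -0.318). The chuck is at about (0.5435, 0.0045), and its +y axis is turned about -0.07 rad. I'm heading for the master.

>>> drive_tool --targets '[{"x": -104,"y": -242,"z": 365,"rx": 0.9,"gripper": 60},{"x": -104,"y": -242,"z": 365,"rx": 0.9,"gripper": 60},{"x": -104,"y": -242,"z": 365,"rx": 0.9,"gripper": 60},{"x": -104,"y": -242,"z": 365,"rx": 0.9,"gripper": 60},{"x": -104,"y": -242,"z": 365,"rx": 0.9,"gripper": 60},{"x": -104,"y": -242,"z": 365,"rx": 0.9,"gripper": 60},{"x": -104,"y": -242,"z": 365,"rx": 0.9,"gripper": 60},{"x": -104,"y": -242,"z": 365,"rx": 0.9,"gripper": 60},{"x": -104,"y": -242,"z": 365,"rx": 0.9,"gripper": 60},{"x": -104,"y": -242,"z": 365,"rx": 0.9,"gripper": 60}]'

```text
invalid input
```

```bash
cat >> h.py <<'E'
def to(p,yaw=None):
    """shift in tool axes (mm) for TCP to world p; rx so that tool y axis points at world yaw (deg), tool x kept down"""
    from cell import read_state
    from scipy.spatial.transform import Rotation as Ro
    s=read_state();R=Ro.from_quat(s["eef_rot"],scalar_first=True).as_matrix()
    print("t",round(s["t"],2),"pos",np.round(s["position"],4),"down err",np.round(R[:2,0],4),"yaw",round(np.degrees(np.arctan2(R[1,1],R[0,1])),2),"F",np.round(s["contact_force"],1),"w",round(s["width"],3),"j",np.round(s["joints"],2))
    print("shift",np.round(R.T@(np.array(p)-s["position"])*1000,1))
    if yaw is not None:
        y=np.radians(yaw);Rt=np.array([[0,np.cos(y),np.sin(y)],[0,np.sin(y),-np.cos(y)],[-1,0,0]])
        print("rot",np.round(Ro.from_matrix(R.T@Rt).as_rotvec(),3))
E
python3 -c "
from h import *
to([.518,-.318,.2],-32)"
```

```text
t 0.1 pos [0.2069 0.642  0.2264] down err [-0.0005 -0.0017] yaw 72.13 F [-0.9  0.3 -0. ] w 0.996 j [-1.29  0.47 -0.05  1.53  0.02  1.14 -0.08]
shift [  27.9 -818.2  590.6]
rot [1.817e+00 2.000e-03 1.000e-03]
```

>>> drive_tool --targets '[{"x": -104,"y": -242,"z": 365,"rx": 0.9,"ry": 0,"rz": 0,"gripper": 60},{"x": -104,"y": -242,"z": 365,"rx": 0.9,"ry": 0,"rz": 0,"gripper": 60},{"x": -104,"y": -242,"z": 365,"rx": 0.9,"ry": 0,"rz": 0,"gripper": 60},{"x": -104,"y": -242,"z": 365,"rx": 0.9,"ry": 0,"rz": 0,"gripper": 60},{"x": -104,"y": -242,"z": 365,"rx": 0.9,"ry": 0,"rz": 0,"gripper": 60},{"x": -104,"y": -242,"z": 365,"rx": 0.9,"ry": 0,"rz": 0,"gripper": 60},{"x": -104,"y": -242,"z": 365,"rx": 0.9,"ry": 0,"rz": 0,"gripper": 60},{"x": -104,"y": -242,"z": 365,"rx": 0.9,"ry": 0,"rz": 0,"gripper": 60},{"x": -104,"y": -242,"z": 365,"rx": 0.9,"ry": 0,"rz": 0,"gripper": 60},{"x": -104,"y": -242,"z": 365,"rx": 0.9,"ry": 0,"rz": 0,"gripper": 60}]'

```text
t: 0.93
position: [0.4605, 0.3237, 0.3239]
eef_rot: [0.581, 0.403, 0.581, -0.403]
contact_force: [0.7, 0.7, 0.2]
width: 0.704
```

```bash
python3 -c "
from h import *
to([.518,-.318,.3],-32)"
```

```text
t 0.93 pos [0.4605 0.3237 0.3239] down err [-0.0005 -0.0001] yaw 20.58 F [0.7 0.7 0.2] w 0.704 j [-0.92  0.21  0.28  1.69 -0.06  1.25 -0.27]
shift [  23.9 -171.8  621. ]
rot [0.918 0.    0.001]
```

>>> drive_tool --targets '[{"x": 0,"y": -172,"z": 621,"rx": 0.918,"ry": 0,"rz": 0,"gripper": 60},{"x": 0,"y": -172,"z": 621,"rx": 0.918,"ry": 0,"rz": 0,"gripper": 60},{"x": 0,"y": -172,"z": 621,"rx": 0.918,"ry": 0,"rz": 0,"gripper": 60},{"x": 0,"y": -172,"z": 621,"rx": 0.918,"ry": 0,"rz": 0,"gripper": 60},{"x": 0,"y": -172,"z": 621,"rx": 0.918,"ry": 0,"rz": 0,"gripper": 60},{"x": 0,"y": -172,"z": 621,"rx": 0.918,"ry": 0,"rz": 0,"gripper": 60},{"x": 0,"y": -172,"z": 621,"rx": 0.918,"ry": 0,"rz": 0,"gripper": 60},{"x": 0,"y": -172,"z": 621,"rx": 0.918,"ry": 0,"rz": 0,"gripper": 60},{"x": 0,"y": -172,"z": 621,"rx": 0.918,"ry": 0,"rz": 0,"gripper": 60},{"x": 0,"y": -172,"z": 621,"rx": 0.918,"ry": 0,"rz": 0,"gripper": 60}]'

```text
t: 1.77
position: [0.4963, -0.0913, 0.3236]
eef_rot: [0.343, 0.619, 0.343, -0.618]
contact_force: [2.0, 0.3, 0.6]
width: 0.701
```

```bash
python3 -c "
from h import *
to([.518,-.318,.17],-32)"
```

```text
t 1.77 pos [ 0.4963 -0.0913  0.3236] down err [0.0001 0.0008] yaw -32.01 F [2.  0.3 0.6] w 0.701 j [-0.51  0.11  0.67  1.83 -0.07  1.23 -0.37]
shift [153.4 138.7 180.8]
rot [-0.    -0.001  0.   ]
```

>>> drive_tool --targets '[{"x": 0,"y": 68,"z": 88,"rx": 0,"ry": 0,"rz": 0,"gripper": 60},{"x": 0,"y": 68,"z": 88,"rx": 0,"ry": 0,"rz": 0,"gripper": 60},{"x": 150,"y": 138,"z": 180,"rx": 0,"ry": 0,"rz": 0,"gripper": 60},{"x": 150,"y": 138,"z": 180,"rx": 0,"ry": 0,"rz": 0,"gripper": 60},{"x": 150,"y": 138,"z": 180,"rx": 0,"ry": 0,"rz": 0,"gripper": 60},{"x": 150,"y": 138,"z": 180,"rx": 0,"ry": 0,"rz": 0,"gripper": 60},{"x": 150,"y": 138,"z": 180,"rx": 0,"ry": 0,"rz": 0,"gripper": 60},{"x": 150,"y": 138,"z": 180,"rx": 0,"ry": 0,"rz": 0,"gripper": 60},{"x": 150,"y": 138,"z": 180,"rx": 0,"ry": 0,"rz": 0,"gripper": 60}]'

```text
t: 2.52
position: [0.5164, -0.3163, 0.1712]
eef_rot: [-0.34, -0.618, -0.343, 0.621]
contact_force: [0.7, 0.9, 0.5]
width: 0.703
```

```bash
python3 -c "
from h import *
to([.518,-.318,.0605],-32)"
```

```text
t 2.52 pos [ 0.5164 -0.3163  0.1712] down err [-0.0052  0.001 ] yaw -32.24 F [0.7 0.9 0.5] w 0.703 j [-0.03  0.48  0.7   1.79 -0.36  1.    0.25]
shift [110.6   2.8   0.4]
rot [-0.004  0.002  0.005]
```

>>> drive_tool --targets '[{"x": 40,"y": 1,"z": 1,"rx": 0,"ry": 0,"rz": 0,"gripper": 60},{"x": 40,"y": 1,"z": 1,"rx": 0,"ry": 0,"rz": 0,"gripper": 60},{"x": 40,"y": 1,"z": 1,"rx": 0,"ry": 0,"rz": 0,"gripper": 60}]'

```text
t: 2.77
position: [0.5188, -0.3147, 0.1335]
eef_rot: [-0.342, -0.618, -0.344, 0.618]
contact_force: [0.2, -0.0, 0.6]
width: 0.701
```

Run:
```python
from h import *
to([.518,-.318,.0605],-32)
from cell import viewer
a=[]
for n,r in(("top",(slice(160,230),slice(305,385))),("side",(slice(225,345),slice(200,340)))):
    c=viewer.camera(n);k=cv2.resize(c["color"][r],None,fx=400/c["color"][r].shape[1],fy=400/c["color"][r].shape[1],interpolation=cv2.INTER_CUBIC);a.append(k[:343])
cv2.imwrite("pics/e.png",np.hstack([x[:340] for x in a]))
```

```text
t 2.77 pos [ 0.5188 -0.3147  0.1335] down err [-0.0014  0.0019] yaw -31.92 F [ 0.2 -0.   0.6] w 0.701 j [-0.01  0.53  0.67  1.82 -0.4   0.93  0.28]
shift [73.   1.2  3.3]
rot [ 0.001 -0.001  0.002]
```

View pics/e.png

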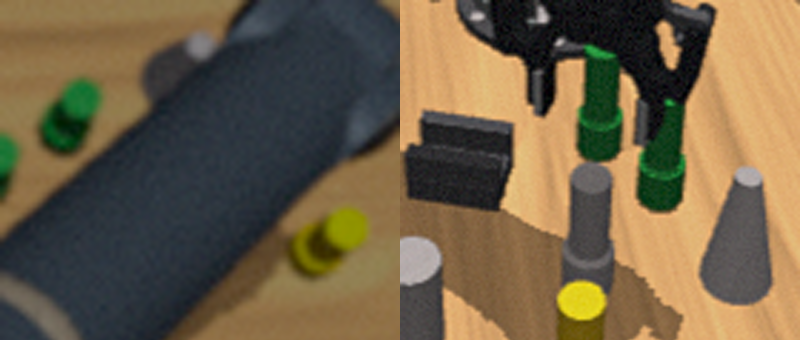

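In the side view the two fingertips at (540,100) and (640,125) straddle the master at column 590. Nothing else is in the way, so I descend and grip.

>>> drive_tool --targets '[{"x": 30,"y": 1,"z": 3,"rx": 0,"ry": 0,"rz": 0,"gripper": 60},{"x": 60,"y": 1,"z": 3,"rx": 0,"ry": 0,"rz": 0,"gripper": 60},{"x": 73,"y": 1,"z": 3,"rx": 0,"ry": 0,"rz": 0,"gripper": 60},{"x": 73,"y": 1,"z": 3,"rx": 0,"ry": 0,"rz": 0,"gripper": 60},{"x": 73,"y": 1,"z": 3,"rx": 0,"ry": 0,"rz": 0,"gripper": 60}]'

```text
t: 3.28
position: [0.5188, -0.3198, 0.0619]
eef_rot: [0.343, 0.619, 0.342, -0.618]
contact_force: [-0.2, 0.3, 0.5]
width: 0.7
```

```bash
python3 -c "
from h import *
to([.518,-.318,.0605],-32)"
```

```text
t 3.28 pos [ 0.5188 -0.3198  0.0619] down err [ 0.0013 -0.0005] yaw -32.0 F [-0.2  0.3  0.5] w 0.7 j [ 0.05  0.62  0.61  1.87 -0.48  0.81  0.35]
shift [ 1.4 -1.6 -1.1]
rot [-0.    -0.    -0.001]
```

>>> drive_tool --targets '[{"x": 0,"y": -1,"z": -1,"rx": 0,"ry": 0,"rz": 0,"gripper": 40},{"x": 0,"y": -1,"z": -1,"rx": 0,"ry": 0,"rz": 0,"gripper": 24},{"x": 0,"y": -1,"z": -1,"rx": 0,"ry": 0,"rz": 0,"gripper": 20},{"x": 0,"y": -1,"z": -1,"rx": 0,"ry": 0,"rz": 0,"gripper": 20},{"x": 0,"y": -1,"z": -1,"rx": 0,"ry": 0,"rz": 0,"gripper": 20},{"x": 0,"y": -1,"z": -1,"rx": 0,"ry": 0,"rz": 0,"gripper": 20}]'

```text
t: 3.78
position: [0.5189, -0.3188, 0.0625]
eef_rot: [0.343, 0.619, 0.342, -0.618]
contact_force: [-0.2, 1.0, 6.9]
width: 0.312
```

```bash
python3 -c "
from h import *
to([.518,-.318,.0605],-32)"
```

```text
t 3.78 pos [ 0.5189 -0.3188  0.0625] down err [ 0.003  -0.0007] yaw -32.02 F [-0.2  1.   6.9] w 0.312 j [ 0.04  0.62  0.61  1.87 -0.48  0.8   0.35]
shift [ 2.  -1.2 -0.2]
rot [-0.    -0.001 -0.003]
```

Opening is about 27 mm, so the shank is held. Lifting.

>>> drive_tool --targets '[{"x": -20,"y": 0,"z": 0,"rx": 0,"ry": 0,"rz": 0,"gripper": 20},{"x": -55,"y": 0,"z": 0,"rx": 0,"ry": 0,"rz": 0,"gripper": 20},{"x": -90,"y": 0,"z": 0,"rx": 0,"ry": 0,"rz": 0,"gripper": 20},{"x": -125,"y": 0,"z": 0,"rx": 0,"ry": 0,"rz": 0,"gripper": 20},{"x": -155,"y": 0,"z": 0,"rx": 0,"ry": 0,"rz": 0,"gripper": 20},{"x": -160,"y": 0,"z": 0,"rx": 0,"ry": 0,"rz": 0,"gripper": 20},{"x": -160,"y": 0,"z": 0,"rx": 0,"ry": 0,"rz": 0,"gripper": 20}]'

```text
t: 4.37
position: [0.5181, -0.3187, 0.2221]
eef_rot: [0.344, 0.619, 0.342, -0.618]
contact_force: [-1.2, -0.0, -6.2]
width: 0.308
```

Run:
```python
from h import *
to([.5435,.0045,.22],-32)
from cell import viewer
c=viewer.camera("side");cv2.imwrite("pics/f.png",cv2.resize(c["color"][150:350,180:380],None,fx=3,fy=3,interpolation=cv2.INTER_CUBIC))
```

```text
t 4.37 pos [ 0.5181 -0.3187  0.2221] down err [ 0.0033 -0.0009] yaw -32.03 F [-1.2 -0.  -6.2] w 0.308 j [-0.06  0.43  0.74  1.74 -0.32  1.09  0.23]
shift [   1.9 -149.9 -287.5]
rot [-0.    -0.001 -0.003]
```

View pics/f.png

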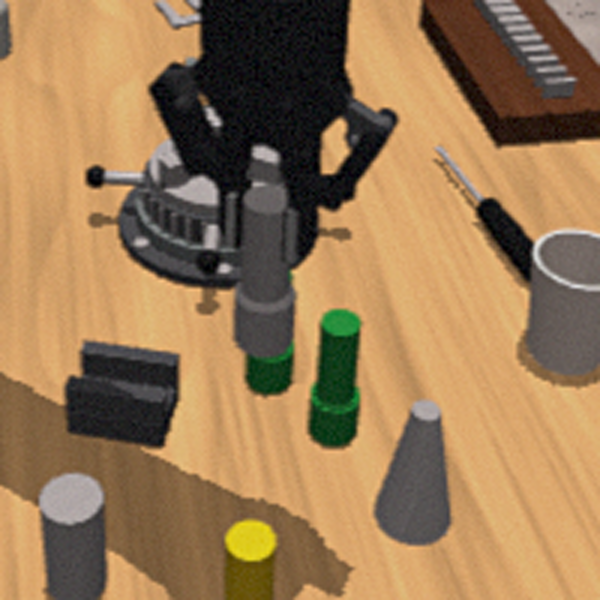

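The master is held upright and clear of the bench, with its top at about (265,195) in the crop. Carrying it to the chuck.

>>> drive_tool --targets '[{"x": 0,"y": -15,"z": -29,"rx": 0,"ry": 0,"rz": 0,"gripper": 20},{"x": 0,"y": -30,"z": -58,"rx": 0,"ry": 0,"rz": 0,"gripper": 20},{"x": 0,"y": -45,"z": -87,"rx": 0,"ry": 0,"rz": 0,"gripper": 20},{"x": 0,"y": -60,"z": -116,"rx": 0,"ry": 0,"rz": 0,"gripper": 20},{"x": 0,"y": -75,"z": -144,"rx": 0,"ry": 0,"rz": 0,"gripper": 20},{"x": 0,"y": -90,"z": -173,"rx": 0,"ry": 0,"rz": 0,"gripper": 20},{"x": 0,"y": -105,"z": -202,"rx": 0,"ry": 0,"rz": 0,"gripper": 20},{"x": 0,"y": -120,"z": -230,"rx": 0,"ry": 0,"rz": 0,"gripper": 20},{"x": 0,"y": -135,"z": -259,"rx": 0,"ry": 0,"rz": 0,"gripper": 20},{"x": 0,"y": -150,"z": -287,"rx": 0,"ry": 0,"rz": 0,"gripper": 20}]'

```text
t: 5.25
position: [0.5405, 0.0066, 0.2176]
eef_rot: [-0.342, -0.617, -0.344, 0.62]
contact_force: [0.8, 0.7, -5.1]
width: 0.314
```

>>> drive_tool --targets '[{"x": 0,"y": 0,"z": 0,"rx": 0,"ry": 0,"rz": 0,"gripper": 20},{"x": 0,"y": 0,"z": 0,"rx": 0,"ry": 0,"rz": 0,"gripper": 20}]'

```text
t: 5.42
position: [0.5408, 0.0078, 0.2175]
eef_rot: [-0.344, -0.616, -0.345, 0.619]
contact_force: [-0.2, -0.3, -5.4]
width: 0.312
```

Run:
```python
from h import *
to([.5435,.0045,.1275],-32)
from cell import viewer
c=viewer.camera("side");np.savez("pics/g.npz",**c);cv2.imwrite("pics/g.png",cv2.resize(c["color"][100:250,180:330],None,fx=4,fy=4,interpolation=cv2.INTER_CUBIC))
print([np.round(proj(c,p),1) for p in([.5435,.0045,.065],[.5435,.0045,.158],[.5435,.0045,.192],[.5435,.0045,.258])])
```

```text
t 5.42 pos [0.5408 0.0078 0.2175] down err [-0.006  -0.0006] yaw -31.69 F [-0.2 -0.3 -5.4] w 0.312 j [-0.64  0.3   0.68  1.89 -0.22  1.03 -0.42]
shift [90.   4.4  1. ]
rot [0.005 0.004 0.005]
[array([253.1, 204.3]), array([253.6, 172.5]), array([253.8, 160.2]), array([254.2, 134.9])]
```

View pics/g.png

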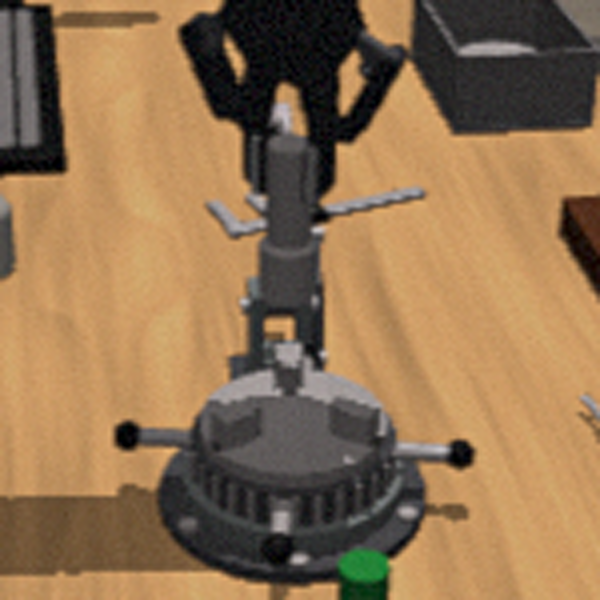

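Run:
```python
from h import *
from scipy.optimize import least_squares
c=np.load("pics/g.npz");P=cloud(c)
C=c["color"].astype(int)
for z0,z1,r in((.165,.188,.018),(.215,.25,.014)):
    v,u=np.indices(P.shape[:2])
    m=(abs(P[...,0]-.541)<.0125)&(P[...,2]>z0)&(P[...,2]<z1)&(abs(P[...,1]-.006)<.04)&(abs(u-252)<5)
    Q=P[m];o=least_squares(lambda p:np.hypot(Q[:,0]-p[0],Q[:,1]-p[1])-r,[.541,.006],loss='soft_l1',f_scale=.001);print(m.sum(),o.x,np.median(np.abs(o.fun)))
m=(abs(P[...,2]-.065)<.004)&(np.hypot(P[...,0]-.5435,P[...,1]-.0045)<.07)
Q=P[m]
for k in (0,1):print(np.percentile(Q[:,k],[0.5,2,98,99.5]))
```

```text
71 [0.53864493 0.01001538] 0.0009154561820942098
115 [0.54038093 0.00890682] 0.0011660039096045814
[0.48473213 0.48788857 0.59401593 0.59892355]
[-0.05478199 -0.05308727  0.05507568  0.0609908 ]
```

>>> drive_tool --targets '[{"x": 20,"y": 6,"z": 2.5,"rx": 0,"ry": 0.003,"rz": 0.004,"gripper": 20},{"x": 40,"y": 6,"z": 2.5,"rx": 0,"ry": 0.003,"rz": 0.004,"gripper": 20},{"x": 60,"y": 6,"z": 2.5,"rx": 0,"ry": 0.003,"rz": 0.004,"gripper": 20},{"x": 78,"y": 6,"z": 2.5,"rx": 0,"ry": 0.003,"rz": 0.004,"gripper": 20},{"x": 84,"y": 6,"z": 2.5,"rx": 0,"ry": 0.003,"rz": 0.004,"gripper": 20},{"x": 84,"y": 6,"z": 2.5,"rx": 0,"ry": 0.003,"rz": 0.004,"gripper": 20},{"x": 84,"y": 6,"z": 2.5,"rx": 0,"ry": 0.003,"rz": 0.004,"gripper": 20}]'

```text
t: 6.05
position: [0.5463, -0.0018, 0.1365]
eef_rot: [0.343, 0.62, 0.341, -0.618]
contact_force: [0.2, -0.2, -4.2]
width: 0.312
```

Run:
```python
from h import *
to([.5445,.0025,.1275],-32)
from cell import viewer
c=viewer.camera("side");cv2.imwrite("pics/i.png",cv2.resize(c["color"][130:250,190:310],None,fx=5,fy=5,interpolation=cv2.INTER_CUBIC))
c=viewer.camera("top");cv2.imwrite("pics/i2.png",cv2.resize(c["color"][130:250,180:300],None,fx=5,fy=5,interpolation=cv2.INTER_CUBIC))
```

```text
t 6.05 pos [ 0.5463 -0.0018  0.1365] down err [ 0.0042 -0.0002] yaw -32.12 F [ 0.2 -0.2 -4.2] w 0.312 j [-0.57  0.41  0.64  1.97 -0.32  0.86 -0.32]
shift [ 9.  -3.8 -2.7]
rot [-0.002 -0.002 -0.004]
```

View pics/i.png

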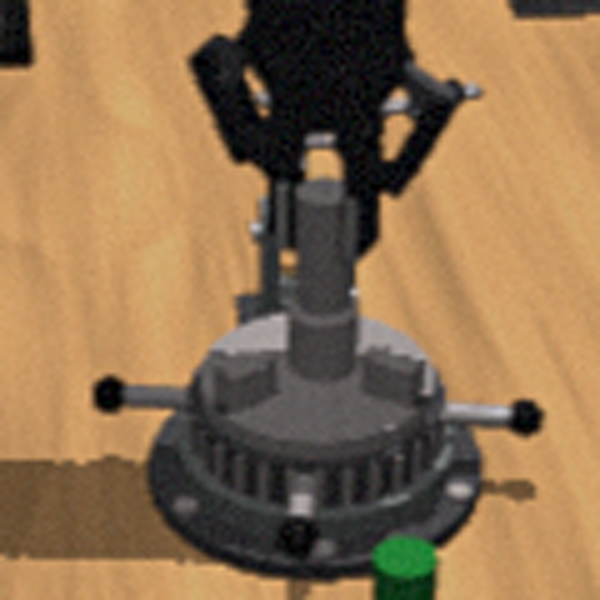

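>>> drive_tool --targets '[{"x": 3,"y": -3.5,"z": -2.5,"rx": 0,"ry": -0.002,"rz": -0.003,"gripper": 20},{"x": 5,"y": -3.5,"z": -2.5,"rx": 0,"ry": -0.002,"rz": -0.003,"gripper": 20},{"x": 6,"y": -3.5,"z": -2.5,"rx": 0,"ry": -0.002,"rz": -0.003,"gripper": 20},{"x": 6,"y": -3.5,"z": -2.5,"rx": 0,"ry": -0.002,"rz": -0.003,"gripper": 20}]'

```text
t: 6.48
position: [0.5447, 0.0035, 0.1306]
eef_rot: [0.343, 0.619, 0.343, -0.618]
contact_force: [-0.4, -0.3, -5.0]
width: 0.311
```

Run:
```python
from h import *
to([.5445,.0025,.1275],-32)
from cell import viewer
from scipy.optimize import least_squares
c=viewer.camera("side");cv2.imwrite("pics/j.png",cv2.resize(c["color"][130:250,190:310],None,fx=5,fy=5,interpolation=cv2.INTER_CUBIC))
P=cloud(c);v,u=np.indices(P.shape[:2])
for z0,z1,r in((.08,.098,.018),(.125,.158,.014)):
    m=(P[...,2]>z0)&(P[...,2]<z1)&(abs(P[...,1]-.002)<.03)&(abs(u-253.5)<5)
    Q=P[m];o=least_squares(lambda p:np.hypot(Q[:,0]-p[0],Q[:,1]-p[1])-r,[.541,.006],loss='soft_l1',f_scale=.001);print(m.sum(),o.x,np.median(np.abs(o.fun)))
```

```text
t 6.48 pos [0.5447 0.0035 0.1306] down err [0.0012 0.0005] yaw -32.0 F [-0.4 -0.3 -5. ] w 0.311 j [-0.57  0.42  0.63  1.97 -0.32  0.85 -0.32]
shift [3.1 0.4 1. ]
rot [ 0.    -0.001 -0.001]
55 [0.54120869 0.00547051] 0.0008743781017161133
111 [0.54306955 0.00504052] 0.0013192178505958031
```

View pics/j.png

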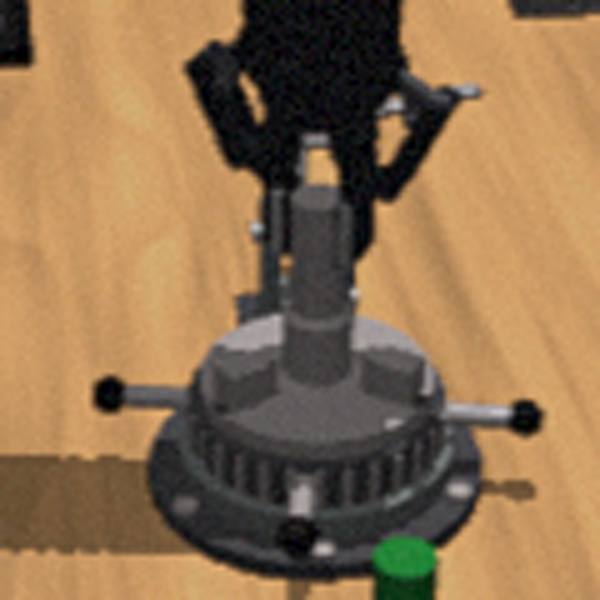

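The foot spans columns 284–351, centred between the jaw tips at 276 and 362. Lowering the last 3 mm.

>>> drive_tool --targets '[{"x": 1.5,"y": 0.5,"z": 1,"rx": 0,"ry": 0,"rz": 0,"gripper": 20},{"x": 2.5,"y": 0.5,"z": 1,"rx": 0,"ry": 0,"rz": 0,"gripper": 20},{"x": 3,"y": 0.5,"z": 1,"rx": 0,"ry": 0,"rz": 0,"gripper": 20},{"x": 3,"y": 0.5,"z": 1,"rx": 0,"ry": 0,"rz": 0,"gripper": 20}]'

```text
t: 6.87
position: [0.5448, 0.0021, 0.1276]
eef_rot: [0.343, 0.619, 0.342, -0.618]
contact_force: [0.6, -0.3, -4.3]
width: 0.315
```

>>> drive_tool --targets '[{"x": 1,"y": 0,"z": 0,"rx": 0,"ry": 0,"rz": 0,"gripper": 20},{"x": 1,"y": 0,"z": 0,"rx": 0,"ry": 0,"rz": 0,"gripper": 20}]'

```text
t: 7.03
position: [0.545, 0.0021, 0.1275]
eef_rot: [0.343, 0.619, 0.343, -0.618]
contact_force: [-3.0, 0.7, 4.8]
width: 0.313
```

It is now in contact with the face. Releasing.

>>> drive_tool --targets '[{"x": 0.3,"y": 0,"z": 0,"rx": 0,"ry": 0,"rz": 0,"gripper": 34},{"x": 0.3,"y": 0,"z": 0,"rx": 0,"ry": 0,"rz": 0,"gripper": 45},{"x": 0.3,"y": 0,"z": 0,"rx": 0,"ry": 0,"rz": 0,"gripper": 60},{"x": 0.3,"y": 0,"z": 0,"rx": 0,"ry": 0,"rz": 0,"gripper": 60},{"x": 0.3,"y": 0,"z": 0,"rx": 0,"ry": 0,"rz": 0,"gripper": 60},{"x": 0.3,"y": 0,"z": 0,"rx": 0,"ry": 0,"rz": 0,"gripper": 60}]'

```text
t: 7.53
position: [0.5449, 0.0022, 0.1264]
eef_rot: [0.343, 0.619, 0.342, -0.618]
contact_force: [-0.1, 0.1, 0.5]
width: 0.701
```

Run:
```python
from h import *
to([.5445,.0025,.25],-32)
from cell import viewer
c=viewer.camera("side");cv2.imwrite("pics/k.png",cv2.resize(c["color"][130:250,190:310],None,fx=5,fy=5,interpolation=cv2.INTER_CUBIC))
```

```text
t 7.53 pos [0.5449 0.0022 0.1264] down err [0.0016 0.0003] yaw -32.03 F [-0.1  0.1  0.5] w 0.701 j [-0.57  0.42  0.63  1.98 -0.33  0.84 -0.32]
shift [-123.6   -0.3   -0.2]
rot [-0.    -0.001 -0.001]
```

View pics/k.png

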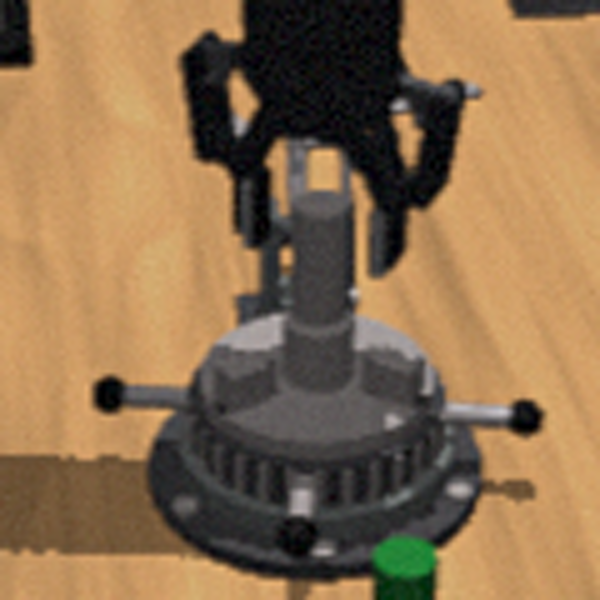

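The master stands free, centred between the jaws, with its top at (325,200). I retreat upward, close the fingers and go to the far-side spoke at about -13°.

>>> drive_tool --targets '[{"x": -35,"y": 0,"z": 0,"rx": 0,"ry": 0,"rz": 0,"gripper": 60},{"x": -70,"y": 0,"z": 0,"rx": 0,"ry": 0,"rz": 0,"gripper": 60},{"x": -100,"y": 0,"z": 0,"rx": 0,"ry": 0,"rz": 0,"gripper": 60},{"x": -125,"y": 0,"z": 0,"rx": 0,"ry": 0,"rz": 0,"gripper": 60},{"x": -125,"y": 0,"z": 0,"rx": 0,"ry": 0,"rz": 0,"gripper": 0},{"x": -125,"y": 0,"z": 0,"rx": 0,"ry": 0,"rz": 0,"gripper": 0}]'

```text
t: 8.08
position: [0.5453, 0.0021, 0.2527]
eef_rot: [0.343, 0.62, 0.342, -0.617]
contact_force: [0.5, -0.0, -0.5]
width: 0.432
```

Run:
```python
from h import *
to([.6335,.020,.25],76.6)
```

```text
t 8.08 pos [0.5453 0.0021 0.2527] down err [0.0045 0.0015] yaw -32.02 F [ 0.5 -0.  -0.5] w 0.432 j [-0.65  0.27  0.71  1.85 -0.2   1.09 -0.44]
shift [  3.1  65.3 -61.9]
rot [-1.896  0.    -0.005]
```

>>> drive_tool --targets '[{"x": 0,"y": 20,"z": -20,"rx": -0.12,"ry": 0,"rz": 0,"gripper": 0},{"x": 0,"y": 40,"z": -40,"rx": -0.24,"ry": 0,"rz": 0,"gripper": 0},{"x": 0,"y": 65,"z": -62,"rx": -0.36,"ry": 0,"rz": 0,"gripper": 0},{"x": 0,"y": 65,"z": -62,"rx": -0.48,"ry": 0,"rz": 0,"gripper": 0},{"x": 0,"y": 65,"z": -62,"rx": -0.6,"ry": 0,"rz": 0,"gripper": 0},{"x": 0,"y": 65,"z": -62,"rx": -0.72,"ry": 0,"rz": 0,"gripper": 0},{"x": 0,"y": 65,"z": -62,"rx": -0.84,"ry": 0,"rz": 0,"gripper": 0},{"x": 0,"y": 65,"z": -62,"rx": -0.96,"ry": 0,"rz": 0,"gripper": 0},{"x": 0,"y": 65,"z": -62,"rx": -1.08,"ry": 0,"rz": 0,"gripper": 0},{"x": 0,"y": 65,"z": -62,"rx": -1.2,"ry": 0,"rz": 0,"gripper": 0}]'

```text
t: 8.92
position: [0.6316, 0.0203, 0.2492]
eef_rot: [0.632, 0.315, 0.634, -0.315]
contact_force: [0.5, -0.2, 0.2]
width: -0.0
```

>>> drive_tool --targets '[{"x": 0,"y": 0,"z": 0,"rx": -0.12,"ry": 0,"rz": 0,"gripper": 0},{"x": 0,"y": 0,"z": 0,"rx": -0.24,"ry": 0,"rz": 0,"gripper": 0},{"x": 0,"y": 0,"z": 0,"rx": -0.36,"ry": 0,"rz": 0,"gripper": 0},{"x": 0,"y": 0,"z": 0,"rx": -0.48,"ry": 0,"rz": 0,"gripper": 0},{"x": 0,"y": 0,"z": 0,"rx": -0.6,"ry": 0,"rz": 0,"gripper": 0},{"x": 0,"y": 0,"z": 0,"rx": -0.7,"ry": 0,"rz": 0,"gripper": 0},{"x": 0,"y": 0,"z": 0,"rx": -0.7,"ry": 0,"rz": 0,"gripper": 0}]'

```text
t: 9.5
position: [0.6316, 0.0202, 0.2494]
eef_rot: [0.702, 0.081, 0.703, -0.08]
contact_force: [0.1, 0.5, 0.2]
width: -0.001
```

Run:
```python
from h import *
to([.6335,.020,.12],76.6)
from cell import viewer
a=[]
c=viewer.camera("side");cv2.imwrite("pics/l.png",cv2.resize(c["color"][110:250,180:330],None,fx=4,fy=4,interpolation=cv2.INTER_CUBIC))
c=viewer.camera("top");cv2.imwrite("pics/l2.png",cv2.resize(c["color"][130:250,180:300],None,fx=5,fy=5,interpolation=cv2.INTER_CUBIC))
```

```text
t 9.5 pos [0.6316 0.0202 0.2494] down err [-0.0022  0.0006] yaw 76.92 F [0.1 0.5 0.2] w -0.001 j [-0.3   0.39  0.27  1.63 -0.11  1.15  1.34]
shift [129.4   0.2   2.2]
rot [ 0.006 -0.002 -0.   ]
```

View pics/l.png

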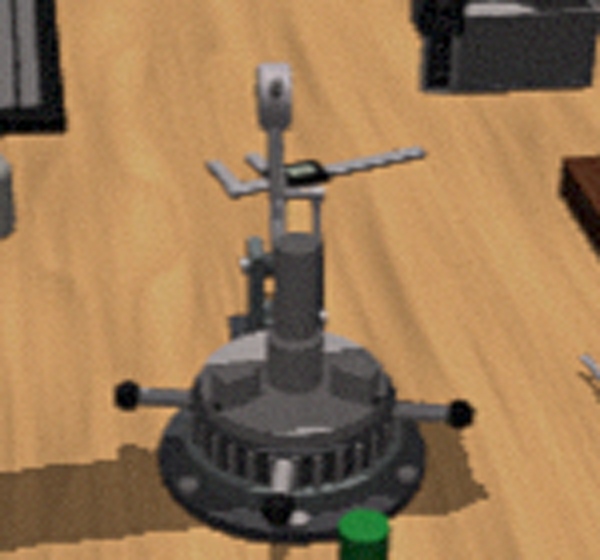

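View pics/l2.png

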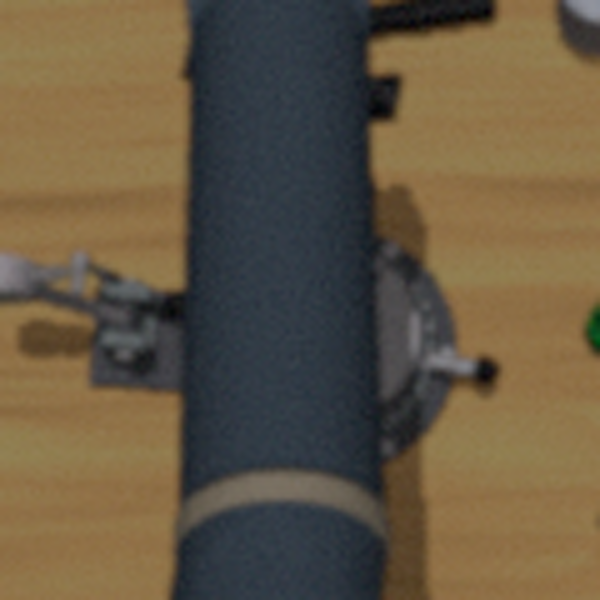

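The master still stands upright and centred, with its top at (298,240). The path down beside the spoke is clear, so I'm lowering in two stages.

>>> drive_tool --targets '[{"x": 40,"y": 0,"z": 2,"rx": 0,"ry": 0,"rz": 0,"gripper": 0},{"x": 80,"y": 0,"z": 2,"rx": 0,"ry": 0,"rz": 0,"gripper": 0},{"x": 120,"y": 0,"z": 2,"rx": 0,"ry": 0,"rz": 0,"gripper": 0},{"x": 150,"y": 0,"z": 2,"rx": 0,"ry": 0,"rz": 0,"gripper": 0},{"x": 150,"y": 0,"z": 2,"rx": 0,"ry": 0,"rz": 0,"gripper": 0}]'

```text
t: 10.02
position: [0.6292, 0.02, 0.0941]
eef_rot: [0.698, 0.081, 0.707, -0.083]
contact_force: [-0.6, -0.1, -0.2]
width: 0.001
```

Run:
```python
from h import *
to([.6335,.020,.046],76.6)
from cell import viewer
a=[]
c=viewer.camera("side");cv2.imwrite("pics/m.png",cv2.resize(c["color"][110:250,180:330],None,fx=4,fy=4,interpolation=cv2.INTER_CUBIC))
```

```text
t 10.02 pos [0.6292 0.02   0.0941] down err [-0.0129 -0.0011] yaw 76.74 F [-0.6 -0.1 -0.2] w 0.001 j [-0.27  0.54  0.24  1.77 -0.16  0.86  1.38]
shift [48.   1.2  4.8]
rot [ 0.002 -0.012  0.004]
```

View pics/m.png

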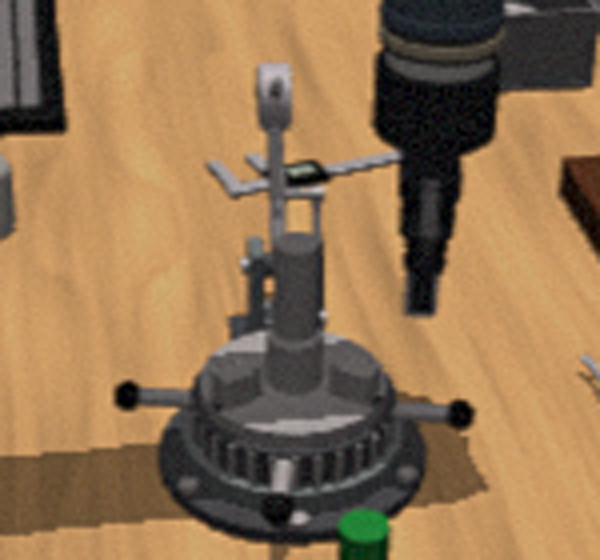

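The closed fingers, with tips at (420,310), are behind the right-hand spoke and clear of everything. Lowering the rest.

>>> drive_tool --targets '[{"x": 15,"y": 1,"z": 3,"rx": 0,"ry": 0,"rz": 0,"gripper": 0},{"x": 30,"y": 1,"z": 3,"rx": 0,"ry": 0,"rz": 0,"gripper": 0},{"x": 45,"y": 1,"z": 3,"rx": 0,"ry": 0,"rz": 0,"gripper": 0},{"x": 48,"y": 1,"z": 3,"rx": 0,"ry": 0,"rz": 0,"gripper": 0},{"x": 48,"y": 1,"z": 3,"rx": 0,"ry": 0,"rz": 0,"gripper": 0},{"x": 48,"y": 1,"z": 3,"rx": 0,"ry": 0,"rz": 0,"gripper": 0}]'

```text
t: 10.57
position: [0.6393, 0.0201, 0.055]
eef_rot: [0.704, 0.082, 0.701, -0.081]
contact_force: [-1.0, -0.3, 0.6]
width: -0.001
```

```bash
cat >> h.py <<'E'
C=np.array([.5435,.0045])
def P(phi,t=.0205,r=.084,z=.046):
    a=np.radians(phi);return np.append(C+r*np.array([np.cos(a),np.sin(a)])+t*np.array([-np.sin(a),np.cos(a)]),z)
def sweep(phis,t=.0205,r=.084,z=.046):
    from cell import read_state
    from scipy.spatial.transform import Rotation as Ro
    s=read_state();R=Ro.from_quat(s["eef_rot"],scalar_first=True).as_matrix();y0=np.degrees(np.arctan2(R[1,1],R[0,1]))
    d=s["position"][:2]-C;a=np.arctan2(d[1],d[0])
    print("t",round(s["t"],2),"pos",np.round(s["position"],4),"yaw",round(y0,1),"down",np.round(R[:2,0],3),"F",np.round(s["contact_force"],1),"polar",np.round(np.degrees(a),1),round(np.hypot(*d),4),"spoke if touching",np.round(np.degrees(a-np.arcsin(.0205/np.hypot(*d))),1),"j",np.round(s["joints"],2))
    for p in phis:
        print(p,np.round(R.T@(P(p,t,r,z)-s["position"])*1000,1),"rx",round(-np.radians(p+90-y0),3))
E
python3 - <<'E'
from h import *
sweep([-13.4,-20,-27,-34,-41,-48])
E
```

```text
t 10.57 pos [0.6393 0.0201 0.055 ] yaw 76.8 down [0.004 0.001] F [-1.  -0.3  0.6] polar 9.2 0.0971 spoke if touching -2.9 j [-0.26  0.6   0.22  1.78 -0.18  0.78  1.4 ]
-13.4 [  9.  -16.9  -5.7] rx 0.004
-20 [  9.  -26.7  -3.9] rx 0.119
-27 [  9.  -37.2  -3.3] rx 0.241
-34 [  9.  -47.7  -4. ] rx 0.363
-41 [  8.9 -58.1  -5.9] rx 0.485
-48 [  8.9 -68.2  -9.1] rx 0.608
```

>>> drive_tool --targets '[{"x": 9,"y": 0,"z": -5,"rx": 0,"ry": 0,"rz": 0,"gripper": 0},{"x": 9,"y": 0,"z": -5,"rx": 0,"ry": 0,"rz": 0,"gripper": 0},{"x": 9,"y": 0,"z": -5,"rx": 0,"ry": 0,"rz": 0,"gripper": 0}]'

```text
t: 10.82
position: [0.6326, 0.0215, 0.0445]
eef_rot: [0.703, 0.081, 0.702, -0.081]
contact_force: [-0.4, 0.4, 0.4]
width: -0.0
```

Run:
```python
from h import *
sweep([-13.4,-20,-27,-34,-41,-48])
from cell import viewer
c=viewer.camera("side");cv2.imwrite("pics/n.png",cv2.resize(c["color"][110:250,180:330],None,fx=4,fy=4,interpolation=cv2.INTER_CUBIC))
```

```text
t 10.82 pos [0.6326 0.0215 0.0445] yaw 76.8 down [0.001 0.001] F [-0.4  0.4  0.4] polar 10.8 0.0907 spoke if touching -2.2 j [-0.26  0.61  0.22  1.8  -0.18  0.75  1.4 ]
-13.4 [ -1.5 -16.7   1.2] rx 0.004
-20 [ -1.5 -26.5   3. ] rx 0.12
-27 [ -1.5 -37.1   3.6] rx 0.242
-34 [ -1.5 -47.6   2.9] rx 0.364
-41 [ -1.5 -58.    1. ] rx 0.486
-48 [ -1.5 -68.   -2.2] rx 0.608
```

View pics/n.png

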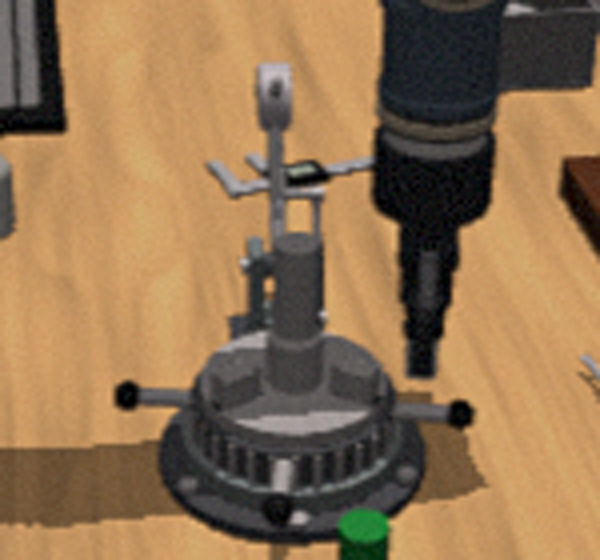

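The tips at (421,372) are just behind the spoke bar, between the sleeve and the ball. Starting the push.

>>> drive_tool --targets '[{"x": -1,"y": -6,"z": 0.5,"rx": 0,"ry": 0,"rz": 0,"gripper": 0},{"x": -1,"y": -12,"z": 1,"rx": 0,"ry": 0,"rz": 0,"gripper": 0},{"x": -1,"y": -17,"z": 1.2,"rx": 0,"ry": 0,"rz": 0,"gripper": 0},{"x": -1,"y": -22,"z": 2,"rx": 0.06,"ry": 0,"rz": 0,"gripper": 0},{"x": -1,"y": -26.5,"z": 3,"rx": 0.12,"ry": 0,"rz": 0,"gripper": 0},{"x": -1,"y": -32,"z": 3.3,"rx": 0.18,"ry": 0,"rz": 0,"gripper": 0},{"x": -1,"y": -37,"z": 3.6,"rx": 0.24,"ry": 0,"rz": 0,"gripper": 0},{"x": -1,"y": -42,"z": 3.3,"rx": 0.3,"ry": 0,"rz": 0,"gripper": 0},{"x": -1,"y": -47.5,"z": 2.9,"rx": 0.36,"ry": 0,"rz": 0,"gripper": 0}]'

```text
t: 11.62
position: [0.6256, -0.0261, 0.046]
eef_rot: [0.677, 0.207, 0.675, -0.206]
contact_force: [0.5, 0.2, 0.4]
width: -0.002
```

Run:
```python
from h import *
sweep([-34,-40,-46,-52,-58,-64])
from cell import viewer
c=viewer.camera("side");cv2.imwrite("pics/o.png",cv2.resize(c["color"][110:250,180:330],None,fx=4,fy=4,interpolation=cv2.INTER_CUBIC))
```

```text
t 11.62 pos [ 0.6256 -0.0261  0.046 ] yaw 56.0 down [0.003 0.001] F [0.5 0.2 0.4] polar -20.5 0.0876 spoke if touching -34.0 j [-0.25  0.61  0.32  1.82 -0.26  0.75  1.18]
-34 [ 0.  -0.  -1.2] rx 0.0
-40 [ 0.  -8.9  0.5] rx 0.105
-46 [ -0.  -17.9   1.2] rx 0.21
-52 [ -0. -27.   1.] rx 0.314
-58 [ -0.1 -36.   -0.1] rx 0.419
-64 [ -0.1 -44.8  -2.2] rx 0.524
```

View pics/o.png

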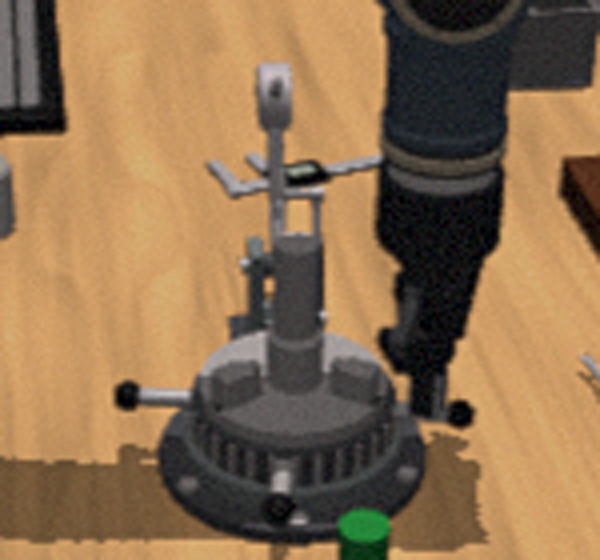

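The balls haven't moved and the force is zero, yet the fingers appear level with the spoke. I need to check the geometry before pushing further.

Run:
```python
from h import *
from cell import viewer,read_state
c=viewer.camera("side");p=read_state()["position"]
for z in(.029,.046,.063):print(z,np.round(proj(c,[p[0],p[1],z]),1))
for a in(-13.4,):
  for r in(.07,.085,.107):print("spoke",r,np.round(proj(c,[C[0]+r*np.cos(np.radians(a)),C[1]+r*np.sin(np.radians(a)),.044]),1))
cv2.imwrite("pics/p.png",cv2.resize(c["color"][190:235,265:325],None,fx=12,fy=12,interpolation=cv2.INTER_CUBIC))
import h
Q=cloud(c)
for v in range(200,218,2):print(v,np.round(Q[v,282:298:2,1],3),np.round(Q[v,286,2],3))
```

```text
0.029 [286.3 220.5]
0.046 [286.6 215.1]
0.063 [287.  209.6]
spoke 0.07 [280.2 212.6]
spoke 0.085 [286.  212.9]
spoke 0.107 [294.6 213.4]
200 [-0.077 -0.078 -0.064 -0.047 -0.039 -0.025  0.106  0.105] 0.117
202 [-0.068 -0.071 -0.066 -0.053 -0.045  0.097  0.094  0.093] 0.112
204 [-0.051 -0.057 -0.064 -0.054 -0.036  0.085  0.087  0.086] 0.105
206 [-0.035 -0.034 -0.039 -0.04  -0.034  0.077  0.076  0.075] 0.082
208 [-0.035 -0.035 -0.041 -0.037 -0.033  0.07   0.066  0.061] 0.078
210 [-0.034 -0.037 -0.043 -0.037 -0.032 -0.015 -0.019 -0.017] 0.073
212 [-0.034 -0.037 -0.039 -0.038 -0.033 -0.024 -0.027 -0.026] 0.064
214 [-0.028 -0.037 -0.041 -0.038 -0.02  -0.027 -0.027 -0.03 ] 0.059
216 [ 0.017  0.032  0.032  0.03   0.03  -0.025 -0.028 -0.031] -0.0
```

View pics/p.png

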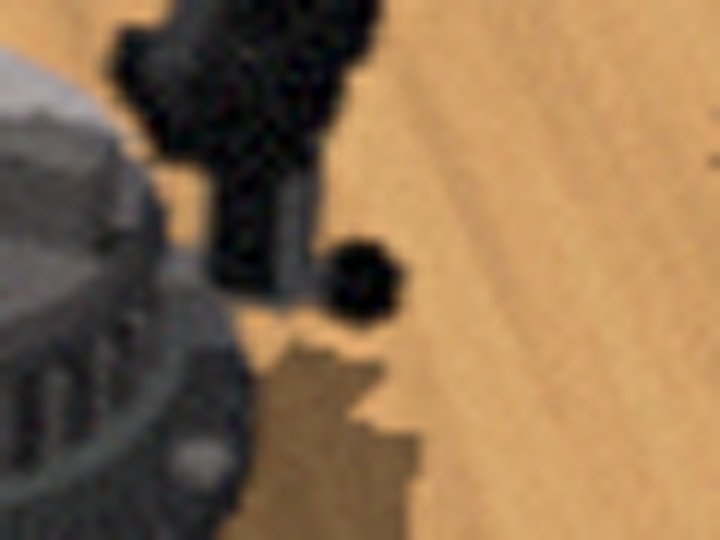

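Run:
```python
from h import *
from cell import viewer,read_state
c=viewer.camera("side")
for nm,p in(("n",[.6326,.0215,.0445]),("k",[.5449,.0022,.1264]),("m",[.6292,.02,.0941])):
  for dz in(-.017,-.0,.017):print(nm,dz,np.round(proj(c,[p[0],p[1],p[2]+dz]),1))
```

```text
n -0.017 [285.  209.9]
n -0.0 [285.3 204.6]
n 0.017 [285.7 199.2]
k -0.017 [254.  189.9]
k -0.0 [254.1 184.1]
k 0.017 [254.2 178.2]
m -0.017 [284.9 194.6]
m -0.0 [285.2 189. ]
m 0.017 [285.6 183.4]
```

Projecting the TCP and comparing with where the tips really appear in three pictures, the fingertips sit about at the TCP height. They are not 17 mm below it. So the fingers passed over the spoke, with tips at about 0.05–0.055 m. I'll back off and go about 16 mm lower.

>>> drive_tool --targets '[{"x": -8,"y": 5,"z": -1,"rx": 0,"ry": 0,"rz": 0,"gripper": 0},{"x": -8,"y": 25,"z": -5,"rx": -0.1,"ry": 0,"rz": 0,"gripper": 0},{"x": -8,"y": 45,"z": -12,"rx": -0.2,"ry": 0,"rz": 0,"gripper": 0},{"x": -8,"y": 45,"z": -17,"rx": -0.3,"ry": 0,"rz": 0,"gripper": 0},{"x": -8,"y": 45,"z": -17,"rx": -0.36,"ry": 0,"rz": 0,"gripper": 0},{"x": -8,"y": 45,"z": -17,"rx": -0.36,"ry": 0,"rz": 0,"gripper": 0}]'

```text
t: 12.27
position: [0.6363, 0.0227, 0.0541]
eef_rot: [0.703, 0.08, 0.702, -0.079]
contact_force: [0.5, -0.2, 1.0]
width: -0.006
```

Run:
```python
from h import *
sweep([-13.4],.036,.084,.03)
```

```text
t 12.27 pos [0.6363 0.0227 0.0541] yaw 77.0 down [0.002 0.001] F [ 0.5 -0.2  1. ] polar 11.1 0.0945 spoke if touching -1.4 j [-0.26  0.6   0.22  1.79 -0.18  0.77  1.4 ]
-13.4 [24.1 -3.2 -2.1] rx 0.008
```

>>> drive_tool --targets '[{"x": 8,"y": -2,"z": -2,"rx": 0,"ry": 0,"rz": 0,"gripper": 0},{"x": 14,"y": -2,"z": -2,"rx": 0,"ry": 0,"rz": 0,"gripper": 0},{"x": 19,"y": -2,"z": -2,"rx": 0,"ry": 0,"rz": 0,"gripper": 0},{"x": 22,"y": -2,"z": -2,"rx": 0,"ry": 0,"rz": 0,"gripper": 0},{"x": 22,"y": -2,"z": -2,"rx": 0,"ry": 0,"rz": 0,"gripper": 0}]'

```text
t: 12.68
position: [0.6328, 0.0196, 0.0302]
eef_rot: [0.702, 0.081, 0.703, -0.081]
contact_force: [0.3, 0.2, 0.8]
width: -0.0
```

Run:
```python
from h import *
sweep([-13.4,-20,-27,-34,-41],z=.032)
from cell import viewer
c=viewer.camera("side");cv2.imwrite("pics/q.png",cv2.resize(c["color"][110:250,180:330],None,fx=4,fy=4,interpolation=cv2.INTER_CUBIC))
```

```text
t 12.68 pos [0.6328 0.0196 0.0302] yaw 76.8 down [-0.001  0.   ] F [0.3 0.2 0.8] polar 9.6 0.0906 spoke if touching -3.5 j [-0.25  0.63  0.22  1.81 -0.19  0.73  1.41]
-13.4 [ -1.8 -14.9   0.6] rx 0.004
-20 [ -1.8 -24.6   2.3] rx 0.119
-27 [ -1.8 -35.2   3. ] rx 0.241
-34 [ -1.8 -45.7   2.3] rx 0.363
-41 [ -1.8 -56.1   0.4] rx 0.485
```

View pics/q.png

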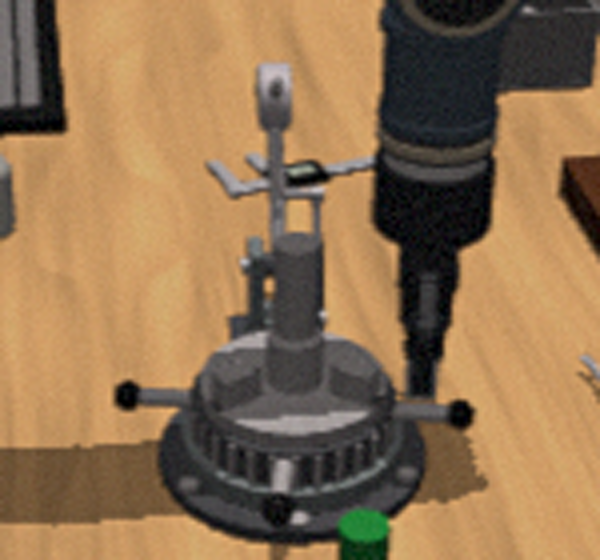

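The tips now reach (422,398), behind the spoke and at its level. Pushing again.

>>> drive_tool --targets '[{"x": -1,"y": -6,"z": 0.5,"rx": 0,"ry": 0,"rz": 0,"gripper": 0},{"x": -1,"y": -11,"z": 1,"rx": 0,"ry": 0,"rz": 0,"gripper": 0},{"x": -1,"y": -15,"z": 1,"rx": 0,"ry": 0,"rz": 0,"gripper": 0},{"x": -1,"y": -20,"z": 1.5,"rx": 0.06,"ry": 0,"rz": 0,"gripper": 0},{"x": -1,"y": -25,"z": 2.3,"rx": 0.12,"ry": 0,"rz": 0,"gripper": 0},{"x": -1,"y": -30,"z": 2.7,"rx": 0.18,"ry": 0,"rz": 0,"gripper": 0},{"x": -1,"y": -35,"z": 3,"rx": 0.24,"ry": 0,"rz": 0,"gripper": 0}]'

```text
t: 13.32
position: [0.6301, -0.0128, 0.033]
eef_rot: [0.689, 0.167, 0.686, -0.164]
contact_force: [2.5, 5.7, -1.2]
width: 0.001
```

Run:
```python
from h import *
sweep([-27,-33,-39,-45,-51,-57],z=.032)
from cell import viewer
c=viewer.camera("side");cv2.imwrite("pics/r.png",cv2.resize(c["color"][110:250,180:330],None,fx=4,fy=4,interpolation=cv2.INTER_CUBIC))
```

```text
t 13.32 pos [ 0.6301 -0.0128  0.033 ] yaw 63.0 down [0.005 0.004] F [ 2.5  5.7 -1.2] polar -11.3 0.0883 spoke if touching -24.7 j [-0.24  0.62  0.28  1.82 -0.25  0.73  1.27]
-27 [ 1.  -3.4 -1. ] rx -0.0
-33 [  1.  -12.3   0.7] rx 0.104
-39 [  0.9 -21.3   1.5] rx 0.209
-45 [  0.9 -30.4   1.3] rx 0.314
-51 [  0.8 -39.4   0.1] rx 0.418
-57 [  0.8 -48.2  -1.9] rx 0.523
```

View pics/r.png

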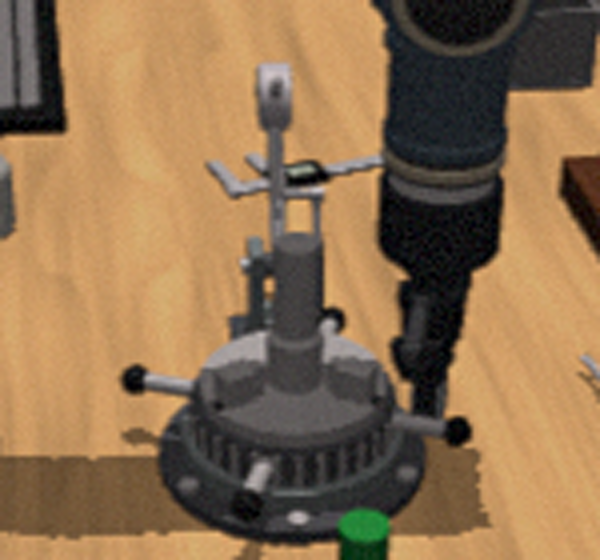

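The sleeve now turns: the right ball moved to (457,430) and the front ball to (246,503), with a 6 N push. Continuing.

>>> drive_tool --targets '[{"x": 1,"y": -4,"z": 0,"rx": 0.03,"ry": 0,"rz": 0,"gripper": 0},{"x": 1,"y": -8,"z": 0.5,"rx": 0.07,"ry": 0,"rz": 0,"gripper": 0},{"x": 1,"y": -12.5,"z": 0.7,"rx": 0.1,"ry": 0,"rz": 0,"gripper": 0},{"x": 1,"y": -17,"z": 1,"rx": 0.155,"ry": 0,"rz": 0,"gripper": 0},{"x": 1,"y": -21.5,"z": 1.5,"rx": 0.21,"ry": 0,"rz": 0,"gripper": 0},{"x": 1,"y": -26,"z": 1.4,"rx": 0.26,"ry": 0,"rz": 0,"gripper": 0},{"x": 1,"y": -30.5,"z": 1.3,"rx": 0.315,"ry": 0,"rz": 0,"gripper": 0},{"x": 1,"y": -35,"z": 0.7,"rx": 0.365,"ry": 0,"rz": 0,"gripper": 0},{"x": 1,"y": -39.5,"z": 0,"rx": 0.42,"ry": 0,"rz": 0,"gripper": 0},{"x": 1,"y": -44,"z": -1,"rx": 0.47,"ry": 0,"rz": 0,"gripper": 0}]'

```text
t: 14.2
position: [0.6101, -0.0519, 0.0328]
eef_rot: [0.632, 0.322, 0.629, -0.318]
contact_force: [2.8, 4.7, 3.5]
width: 0.001
```

Run:
```python
from h import *
sweep([-54,-60,-66,-72,-78,-84],z=.032)
from cell import viewer
c=viewer.camera("side");cv2.imwrite("pics/s.png",cv2.resize(c["color"][110:250,180:330],None,fx=4,fy=4,interpolation=cv2.INTER_CUBIC))
```

```text
t 14.2 pos [ 0.6101 -0.0519  0.0328] yaw 36.1 down [0.006 0.003] F [2.8 4.7 3.5] polar -40.3 0.0873 spoke if touching -53.8 j [-0.27  0.62  0.4   1.87 -0.36  0.72  0.96]
-54 [ 0.8 -0.2 -0.8] rx 0.002
-60 [ 0.8 -9.1  0.9] rx 0.107
-66 [  0.7 -18.1   1.6] rx 0.211
-72 [  0.6 -27.2   1.4] rx 0.316
-78 [  0.6 -36.2   0.2] rx 0.421
-84 [  0.5 -45.   -1.9] rx 0.526
```

View pics/s.png

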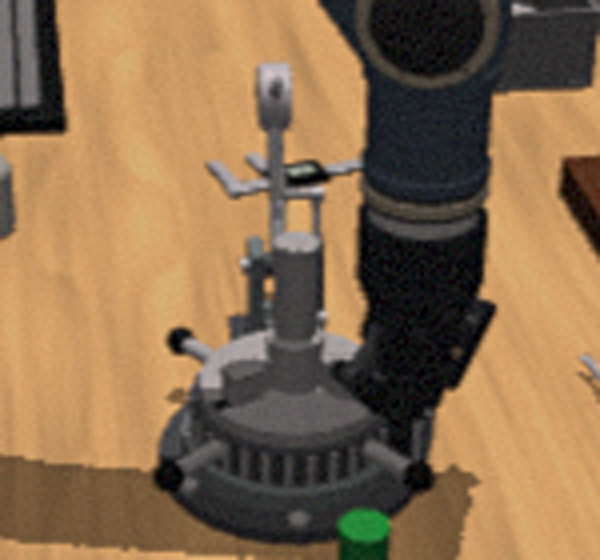

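Turned about 40° (ball at (418,475)) and the master is still upright. Continuing.

>>> drive_tool --targets '[{"x": 1,"y": -4.5,"z": 0,"rx": 0.05,"ry": 0,"rz": 0,"gripper": 0},{"x": 1,"y": -9,"z": 0.9,"rx": 0.105,"ry": 0,"rz": 0,"gripper": 0},{"x": 1,"y": -13.5,"z": 1.3,"rx": 0.155,"ry": 0,"rz": 0,"gripper": 0},{"x": 1,"y": -18,"z": 1.6,"rx": 0.21,"ry": 0,"rz": 0,"gripper": 0},{"x": 1,"y": -22.5,"z": 1.5,"rx": 0.265,"ry": 0,"rz": 0,"gripper": 0},{"x": 1,"y": -27,"z": 1.4,"rx": 0.315,"ry": 0,"rz": 0,"gripper": 0}]'

```text
t: 14.75
position: [0.5912, -0.0687, 0.0326]
eef_rot: [0.575, 0.418, 0.57, -0.412]
contact_force: [5.8, 8.0, 5.2]
width: -0.0
```

Run:
```python
from h import *
sweep([-72,-76,-80,-84,-88,-92],z=.032)
from cell import viewer
c=viewer.camera("side");cv2.imwrite("pics/u.png",cv2.resize(c["color"][110:250,180:330],None,fx=4,fy=4,interpolation=cv2.INTER_CUBIC))
```

```text
t 14.75 pos [ 0.5912 -0.0687  0.0326] yaw 18.1 down [0.01  0.003] F [5.8 8.  5.2] polar -56.9 0.0873 spoke if touching -70.5 j [-0.31  0.61  0.48  1.92 -0.43  0.7   0.75]
-72 [ 0.6 -2.3 -0.3] rx 0.002
-76 [ 0.5 -8.2  0.9] rx 0.072
-80 [  0.5 -14.2   1.7] rx 0.142
-84 [  0.4 -20.2   2.1] rx 0.212
-88 [  0.3 -26.2   2. ] rx 0.281
-92 [  0.3 -32.3   1.6] rx 0.351
```

View pics/u.png

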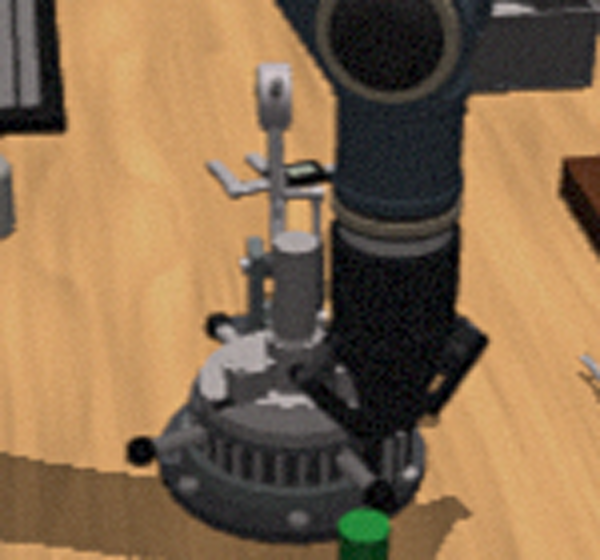

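The push force is now about 10 N, so the jaws are touching. Continuing slowly while watching the force.

>>> drive_tool --targets '[{"x": 0.5,"y": -3,"z": 0,"rx": 0.03,"ry": 0,"rz": 0,"gripper": 0},{"x": 0.5,"y": -6,"z": 0.5,"rx": 0.05,"ry": 0,"rz": 0,"gripper": 0},{"x": 0.5,"y": -9,"z": 1,"rx": 0.08,"ry": 0,"rz": 0,"gripper": 0},{"x": 0.5,"y": -12,"z": 1.3,"rx": 0.11,"ry": 0,"rz": 0,"gripper": 0}]'

```text
t: 15.13
position: [0.5825, -0.0733, 0.0327]
eef_rot: [0.553, 0.449, 0.546, -0.441]
contact_force: [9.3, 7.4, 4.9]
width: -0.003
```

Run:
```python
from h import *
sweep([-76,-80,-84,-88,-92],z=.032)
from cell import viewer
c=viewer.camera("side");cv2.imwrite("pics/v.png",cv2.resize(c["color"][110:250,180:330],None,fx=4,fy=4,interpolation=cv2.INTER_CUBIC))
```

```text
t 15.13 pos [ 0.5825 -0.0733  0.0327] yaw 11.9 down [0.015 0.003] F [9.3 7.4 4.9] polar -63.4 0.0871 spoke if touching -77.0 j [-0.32  0.61  0.51  1.94 -0.46  0.69  0.67]
-76 [ 0.7  1.4 -1. ] rx -0.036
-80 [ 0.6 -4.5  0.4] rx 0.033
-84 [  0.5 -10.4   1.5] rx 0.103
-88 [  0.4 -16.4   2.1] rx 0.173
-92 [  0.3 -22.4   2.3] rx 0.243
```

View pics/v.png

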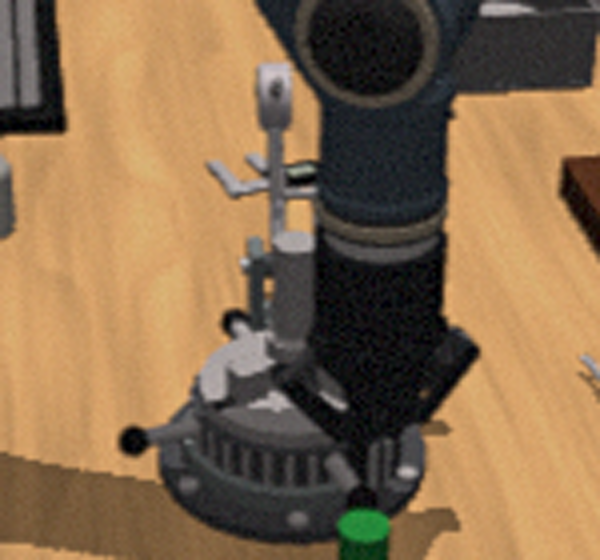

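>>> drive_tool --targets '[{"x": 0.5,"y": -3,"z": 0,"rx": 0.03,"ry": 0,"rz": 0,"gripper": 0},{"x": 0.5,"y": -6,"z": 0.7,"rx": 0.05,"ry": 0,"rz": 0,"gripper": 0},{"x": 0.5,"y": -9,"z": 1.2,"rx": 0.08,"ry": 0,"rz": 0,"gripper": 0},{"x": 0.5,"y": -11,"z": 1.5,"rx": 0.1,"ry": 0,"rz": 0,"gripper": 0}]'

```text
t: 15.52
position: [0.5741, -0.0768, 0.0328]
eef_rot: [0.531, 0.477, 0.522, -0.467]
contact_force: [13.2, 8.2, 4.4]
width: -0.0
```

Run:
```python
from h import *
sweep([-80,-84,-88,-92],z=.032)
```

```text
t 15.52 pos [ 0.5741 -0.0768  0.0328] yaw 6.2 down [0.019 0.002] F [13.2  8.2  4.4] polar -69.4 0.0869 spoke if touching -83.1 j [-0.33  0.6   0.54  1.96 -0.48  0.69  0.61]
-80 [ 0.8  4.4 -1.7] rx -0.066
-84 [ 0.7 -1.4 -0.1] rx 0.003
-88 [ 0.6 -7.3  1.1] rx 0.073
-92 [  0.5 -13.3   1.9] rx 0.143
```

Force is 15.5 N after about 1.22 rad of turn, which is the clamping range. Backing off and checking.

>>> drive_tool --targets '[{"x": 0,"y": 8,"z": -1,"rx": 0,"ry": 0,"rz": 0,"gripper": 0},{"x": 0,"y": 18,"z": -3,"rx": 0,"ry": 0,"rz": 0,"gripper": 0},{"x": 0,"y": 25,"z": -8,"rx": 0,"ry": 0,"rz": 0,"gripper": 0},{"x": -20,"y": 28,"z": -12,"rx": 0,"ry": 0,"rz": 0,"gripper": 0},{"x": -50,"y": 28,"z": -14,"rx": 0,"ry": 0,"rz": 0,"gripper": 0},{"x": -90,"y": 28,"z": -14,"rx": 0,"ry": 0,"rz": 0,"gripper": 0},{"x": -130,"y": 40,"z": -14,"rx": 0,"ry": 0,"rz": 0,"gripper": 0},{"x": -170,"y": 60,"z": -14,"rx": 0,"ry": 0,"rz": 0,"gripper": 0},{"x": -210,"y": 80,"z": -14,"rx": 0,"ry": 0,"rz": 0,"gripper": 0},{"x": -240,"y": 100,"z": -14,"rx": 0,"ry": 0,"rz": 0,"gripper": 0}]'

```text
t: 16.35
position: [0.6618, -0.0557, 0.2707]
eef_rot: [0.525, 0.473, 0.526, -0.473]
contact_force: [1.3, -0.1, -0.4]
width: -0.002
```

Run:
```python
from h import *
from cell import viewer
to([.6,0,.3],6)
c=viewer.camera("side");np.savez("pics/w.npz",**c);cv2.imwrite("pics/w.png",cv2.resize(c["color"][110:250,180:330],None,fx=4,fy=4,interpolation=cv2.INTER_CUBIC))
```

```text
t 16.35 pos [ 0.6618 -0.0557  0.2707] down err [-0.0011 -0.0001] yaw 6.03 F [ 1.3 -0.1 -0.4] w -0.002 j [-0.44  0.48  0.68  1.54 -0.31  1.24  0.4 ]
shift [-29.3 -55.6 -61.9]
rot [ 0.001 -0.     0.001]
```

View pics/w.png

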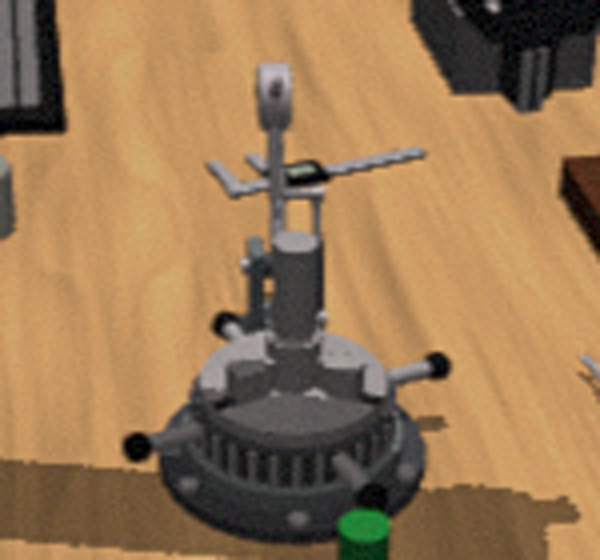

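Run:
```python
from h import *
c=np.load("pics/w.npz");c0=np.load("pics/side0.npz")
B=np.array([ray(c,u/4+180-.375,v/4+110-.375,.044)[:2] for u,v in[(374,497),(138,446),(437,365),(228,324)]])
print(B,B.mean(0),np.degrees(np.arctan2(*(B-B.mean(0)).T[::-1])),np.hypot(*(B-B.mean(0)).T))
print(ray(c,180+298/4-.375,110+243/4-.375,.165))
```

```text
[[ 0.57645753 -0.09560029]
 [ 0.44156022 -0.02519049]
 [ 0.64612041  0.03821448]
 [ 0.51375401  0.10816177]] [0.54447304 0.00639637] [ -72.58942526 -162.93727092   17.38139856  106.79703178] [0.106894   0.10765119 0.10651094 0.10630078]
[0.54439061 0.00267766 0.165     ]
```

Run:
```python
from h import *
from cell import viewer,read_state
c=np.load("pics/w.npz");O=np.array([.5445,.0064])
for n,p in(("q0",(126,396)),("r",(134,379)),("s",(168,474)),("u",(141,451)),("v",(133,440)),("w",(138,446))):
    b=ray(c,p[0]/4+180-.375,p[1]/4+110-.375,.044)[:2]-O;print(n,np.degrees(np.arctan2(b[1],b[0])).round(1),np.hypot(*b).round(4))
c=viewer.camera("side");cv2.imwrite("pics/x.png",cv2.resize(c["color"][180:240,205:305],None,fx=8,fy=8,interpolation=cv2.INTER_CUBIC))
cv2.imwrite("pics/x2.png",cv2.resize(cv2.imread("pics/v.png")[280:520,100:500],None,fx=2,fy=2))
print(read_state()["t"])
```

```text
q0 167.4 0.1092
r 156.9 0.1087
s -144.4 0.1073
u -160.0 0.108
v -166.7 0.1084
w -162.9 0.1077
16.45
```

View pics/x.png

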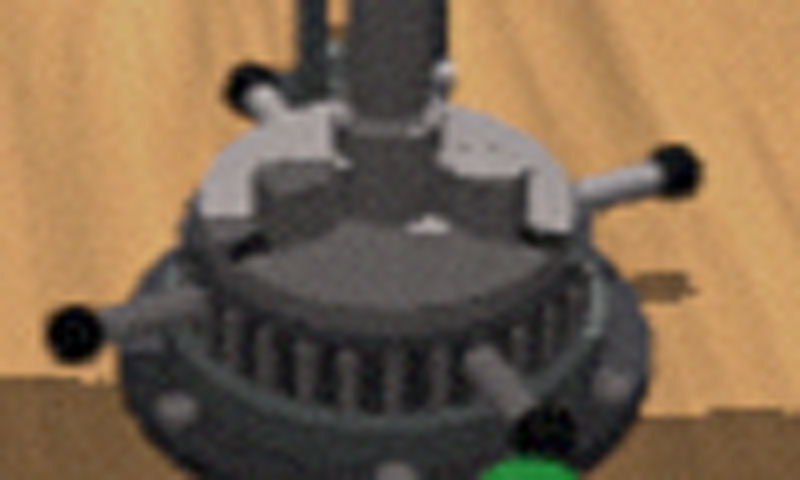

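View pics/x2.png

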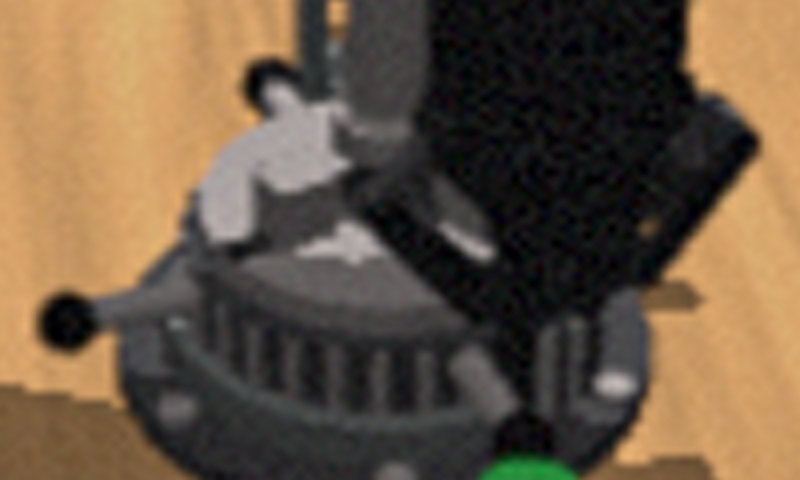

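The sleeve sprang back to about q = 1.2 and holds still. The three jaws close on the foot symmetrically (jaw tips at 345 and 440 around the foot in the crop), and the master is upright. Next is the stand: going over and behind the dial's outer rim.

Run:
```python
from h import *
to([.5614,.26,.275],-4)
```

```text
t 16.45 pos [ 0.6676 -0.0554  0.2746] down err [ 0.0121 -0.0017] yaw 6.2 F [ 0.4 -0.3  0.1] w -0.003 j [-0.44  0.48  0.68  1.53 -0.32  1.23  0.4 ]
shift [  -2.2  -71.5 -325.1]
rot [ 0.178  0.002 -0.012]
```

>>> drive_tool --targets '[{"x": 0,"y": -8,"z": -36,"rx": 0.02,"ry": 0,"rz": 0,"gripper": 0},{"x": 0,"y": -16,"z": -72,"rx": 0.04,"ry": 0,"rz": 0,"gripper": 0},{"x": 0,"y": -24,"z": -108,"rx": 0.06,"ry": 0,"rz": 0,"gripper": 0},{"x": 0,"y": -32,"z": -144,"rx": 0.08,"ry": 0,"rz": 0,"gripper": 0},{"x": 0,"y": -40,"z": -180,"rx": 0.1,"ry": 0,"rz": 0,"gripper": 0},{"x": 0,"y": -48,"z": -216,"rx": 0.12,"ry": 0,"rz": 0,"gripper": 0},{"x": 0,"y": -56,"z": -252,"rx": 0.14,"ry": 0,"rz": 0,"gripper": 0},{"x": 0,"y": -64,"z": -290,"rx": 0.16,"ry": 0,"rz": 0,"gripper": 0},{"x": 0,"y": -71,"z": -325,"rx": 0.178,"ry": 0,"rz": 0,"gripper": 0},{"x": 0,"y": -71,"z": -325,"rx": 0.178,"ry": 0,"rz": 0,"gripper": 0}]'

```text
t: 17.28
position: [0.5529, 0.2698, 0.2662]
eef_rot: [-0.483, -0.514, -0.487, 0.515]
contact_force: [-0.2, 1.0, -0.9]
width: -0.002
```

>>> drive_tool --targets '[{"x": 0,"y": 0,"z": 0,"rx": 0,"ry": 0,"rz": 0,"gripper": 0},{"x": 0,"y": 0,"z": 0,"rx": 0,"ry": 0,"rz": 0,"gripper": 0}]'

```text
t: 17.45
position: [0.557, 0.2592, 0.2677]
eef_rot: [-0.482, -0.517, -0.481, 0.519]
contact_force: [0.4, -0.4, -0.3]
width: 0.003
```

Run:
```python
from h import *
to([.5614,.26,.16],-4)
from cell import viewer
c=viewer.camera("side");np.savez("pics/y.npz",**c);cv2.imwrite("pics/y.png",cv2.resize(c["color"][80:230,180:330],None,fx=4,fy=4,interpolation=cv2.INTER_CUBIC))
c=viewer.camera("top");cv2.imwrite("pics/y2.png",cv2.resize(c["color"][130:250,150:270],None,fx=5,fy=5,interpolation=cv2.INTER_CUBIC))
```

```text
t 17.45 pos [0.557  0.2592 0.2677] down err [-0.0007 -0.0024] yaw -4.15 F [ 0.4 -0.4 -0.3] w 0.003 j [-1.01  0.39  0.68  1.66 -0.26  1.18 -0.33]
shift [107.7   4.3  -1.4]
rot [-0.003  0.002  0.001]
```

View pics/y.png

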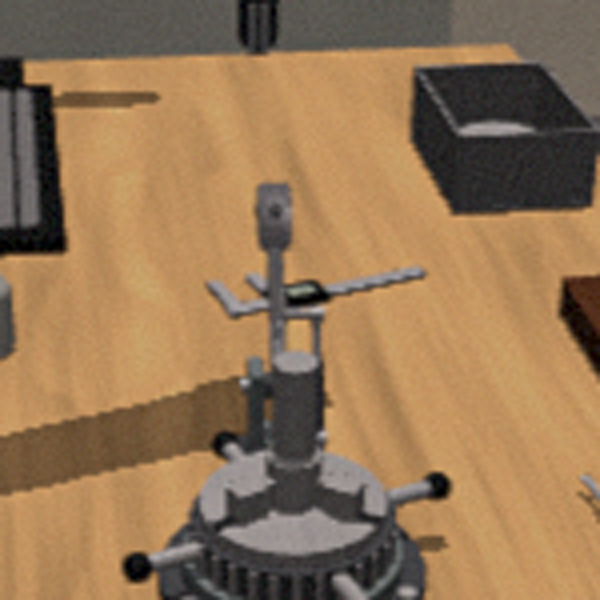

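View pics/y2.png

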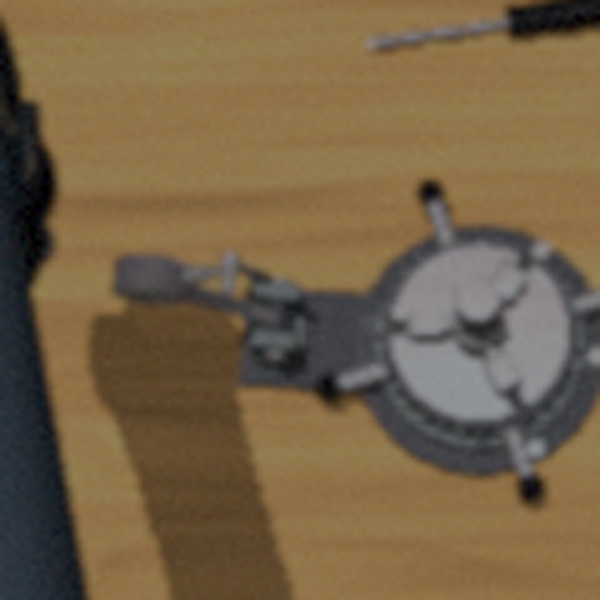

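The sleeve hasn't moved and the jaws meet around the foot. In the top view the gripper sits left of the dial at (150,278), clear of it. I'll check the lateral alignment of finger and dial.

Run:
```python
from h import *
c=np.load("pics/y.npz")
print("finger tip exp",proj(c,[.557,.2592,.2677]),"dial exp",proj(c,[.5578,.208,.168]))
print("dial from px",ray(c,180+274/4-.4,80+213/4-.4,.168))
Q=cloud(c);m=(abs(Q[...,0]-.557)<.025)&(Q[...,2]>.147)&(Q[...,2]<.21)&(abs(Q[...,1]-.2)<.04)
print(m.sum(),np.median(Q[m],0),Q[m].min(0),Q[m].max(0))
```

```text
finger tip exp (np.float64(244.8575971763186), np.float64(94.11376291911087)) dial exp (np.float64(247.5009243471218), np.float64(133.99437867240152))
dial from px [0.56062259 0.21558709 0.168     ]
150 [0.55562591 0.18827542 0.17681358] [0.54498595 0.16061633 0.14820802] [0.5696043  0.22424773 0.20362104]
```

>>> drive_tool --targets '[{"x": 35,"y": 4,"z": -2,"rx": 0,"ry": 0,"rz": 0,"gripper": 0},{"x": 70,"y": 4,"z": -2,"rx": 0,"ry": 0,"rz": 0,"gripper": 0},{"x": 100,"y": 4,"z": -2,"rx": 0,"ry": 0,"rz": 0,"gripper": 0},{"x": 108,"y": 4,"z": -2,"rx": 0,"ry": 0,"rz": 0,"gripper": 0},{"x": 108,"y": 4,"z": -2,"rx": 0,"ry": 0,"rz": 0,"gripper": 0},{"x": 108,"y": 4,"z": -2,"rx": 0,"ry": 0,"rz": 0,"gripper": 0}]'

```text
t: 18.05
position: [0.563, 0.2612, 0.162]
eef_rot: [0.482, 0.519, 0.481, -0.517]
contact_force: [0.2, 0.3, 0.8]
width: -0.004
```

Run:
```python
from h import *
to([.551,.13,.165],-4)
from cell import viewer
c=viewer.camera("side");cv2.imwrite("pics/z.png",cv2.resize(c["color"][80:230,180:330],None,fx=4,fy=4,interpolation=cv2.INTER_CUBIC))
c=viewer.camera("top");cv2.imwrite("pics/z2.png",cv2.resize(c["color"][130:250,150:270],None,fx=5,fy=5,interpolation=cv2.INTER_CUBIC))
```

```text
t 18.05 pos [0.563  0.2612 0.162 ] down err [0.0026 0.0003] yaw -4.23 F [0.2 0.3 0.8] w -0.004 j [-0.96  0.5   0.63  1.77 -0.34  0.99 -0.26]
shift [ -3.1  -2.3 131.7]
rot [-0.004 -0.001 -0.003]
```

View pics/z.png

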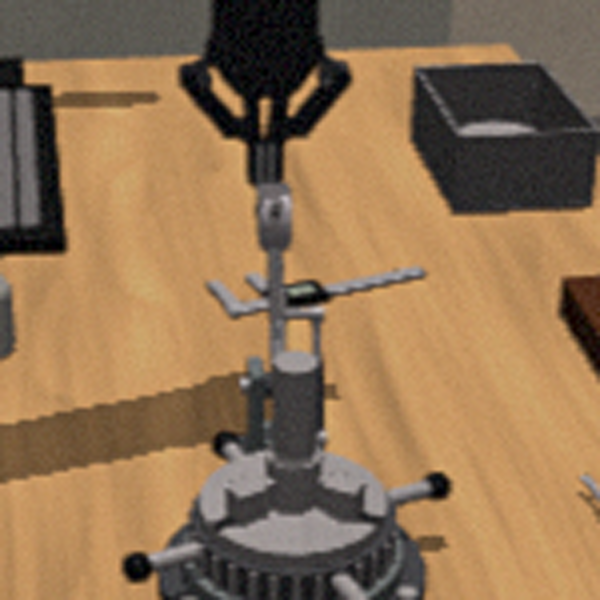

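The fingers are right behind the dial, with tips at (265,180) and the dial at (274,215). Pushing towards the chuck.

>>> drive_tool --targets '[{"x": 0,"y": -1,"z": 8,"rx": 0,"ry": 0,"rz": 0,"gripper": 0},{"x": 0,"y": -1,"z": 16,"rx": 0,"ry": 0,"rz": 0,"gripper": 0},{"x": 0,"y": -1,"z": 23,"rx": 0,"ry": 0,"rz": 0,"gripper": 0},{"x": 0,"y": -1,"z": 30,"rx": 0,"ry": 0,"rz": 0,"gripper": 0},{"x": -1,"y": -1,"z": 37,"rx": 0,"ry": 0,"rz": 0,"gripper": 0},{"x": -2,"y": -1,"z": 44,"rx": 0,"ry": 0,"rz": 0,"gripper": 0},{"x": -3,"y": -1,"z": 51,"rx": 0,"ry": 0,"rz": 0,"gripper": 0}]'

```text
t: 18.73
position: [0.5602, 0.2225, 0.1696]
eef_rot: [0.482, 0.523, 0.485, -0.509]
contact_force: [0.8, 12.4, 9.2]
width: -0.0
```

Run:
```python
from h import *
to([.551,.13,.165],-4)
from cell import viewer
c=viewer.camera("side");cv2.imwrite("pics/A.png",cv2.resize(c["color"][80:230,180:330],None,fx=4,fy=4,interpolation=cv2.INTER_CUBIC))
```

```text
t 18.73 pos [0.5602 0.2225 0.1696] down err [0.0115 0.0178] yaw -3.69 F [ 0.8 12.4  9.2] w -0.0 j [-0.91  0.45  0.64  1.82 -0.34  0.96 -0.2 ]
shift [ 2.8 -3.3 92.9]
rot [ 0.005 -0.019 -0.01 ]
```

View pics/A.png

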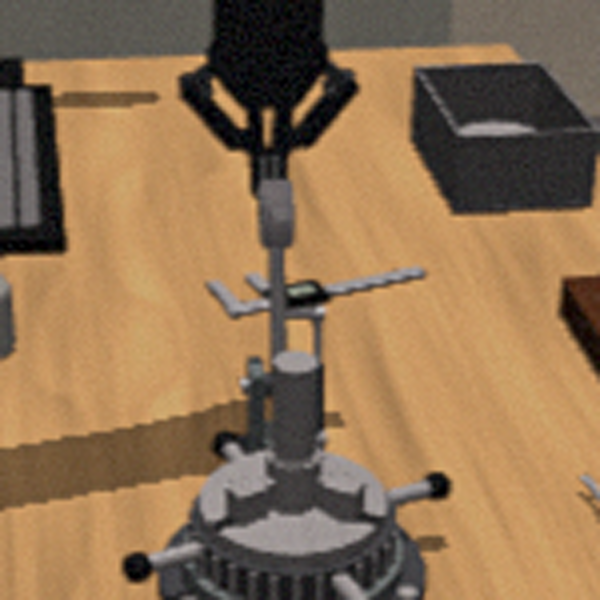

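The dial moves and the contact is sound. Continuing along the arc, rising slightly.

>>> drive_tool --targets '[{"x": -3,"y": 0,"z": 8,"rx": 0,"ry": 0,"rz": 0,"gripper": 0},{"x": -6,"y": 0,"z": 16,"rx": 0,"ry": 0,"rz": 0,"gripper": 0},{"x": -8,"y": 0,"z": 24,"rx": 0,"ry": 0,"rz": 0,"gripper": 0},{"x": -10,"y": 0,"z": 32,"rx": 0,"ry": 0,"rz": 0,"gripper": 0},{"x": -11,"y": 0,"z": 40,"rx": 0,"ry": 0,"rz": 0,"gripper": 0},{"x": -12,"y": 0,"z": 48,"rx": 0,"ry": 0,"rz": 0,"gripper": 0}]'

```text
t: 19.28
position: [0.5533, 0.1614, 0.1758]
eef_rot: [-0.482, -0.518, -0.481, 0.518]
contact_force: [-0.3, 0.2, 0.1]
width: 0.001
```

Run:
```python
from h import *
to([.551,.13,.165],-4)
from cell import viewer
c=viewer.camera("side");cv2.imwrite("pics/B.png",cv2.resize(c["color"][80:230,180:330],None,fx=4,fy=4,interpolation=cv2.INTER_CUBIC))
```

```text
t 19.28 pos [0.5533 0.1614 0.1758] down err [ 0.0006 -0.0009] yaw -4.2 F [-0.3  0.2  0.1] w 0.001 j [-0.86  0.41  0.67  1.86 -0.3   0.97 -0.14]
shift [10.9 -0.  31.4]
rot [-0.003  0.001 -0.001]
```

View pics/B.png

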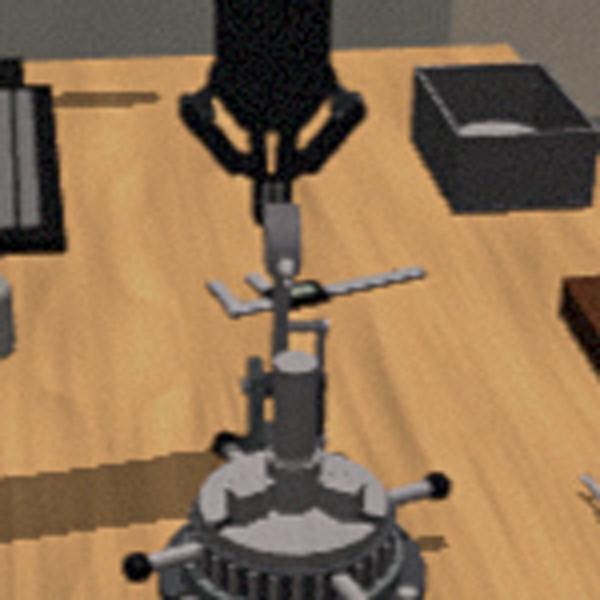

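The force dropped to zero, so the stand is just past upright and swinging over. I retreat and let it settle.

>>> drive_tool --targets '[{"x": 0,"y": 0,"z": 0,"rx": 0,"ry": 0,"rz": 0,"gripper": 0},{"x": 0,"y": 0,"z": 0,"rx": 0,"ry": 0,"rz": 0,"gripper": 0},{"x": 0,"y": 0,"z": 0,"rx": 0,"ry": 0,"rz": 0,"gripper": 0},{"x": 0,"y": 0,"z": 0,"rx": 0,"ry": 0,"rz": 0,"gripper": 0}]'

```text
t: 19.67
position: [0.5536, 0.1639, 0.1756]
eef_rot: [0.482, 0.518, 0.482, -0.517]
contact_force: [0.1, -0.2, -0.8]
width: -0.002
```

Run:
```python
from h import *
to([.551,.13,.165],-4)
from cell import viewer
c=viewer.camera("side");cv2.imwrite("pics/D.png",cv2.resize(c["color"][80:230,180:330],None,fx=4,fy=4,interpolation=cv2.INTER_CUBIC))
```

```text
t 19.67 pos [0.5536 0.1639 0.1756] down err [0.0008 0.    ] yaw -4.08 F [ 0.1 -0.2 -0.8] w -0.002 j [-0.87  0.42  0.66  1.86 -0.31  0.97 -0.14]
shift [10.6 -0.2 34. ]
rot [-0.001 -0.    -0.001]
```

View pics/D.png

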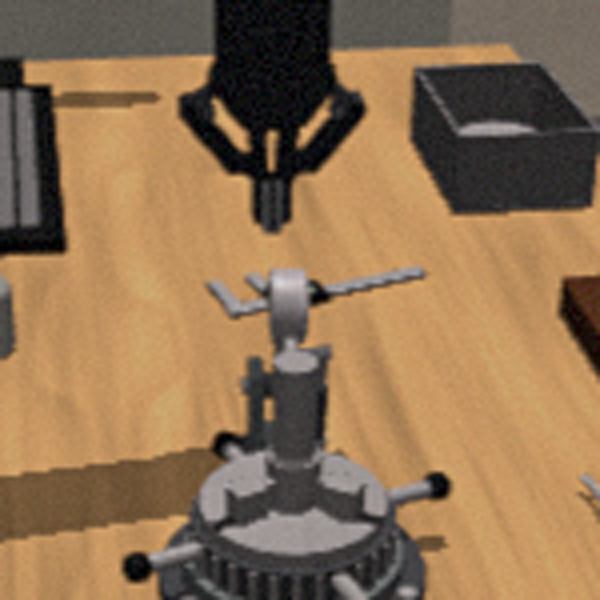

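It snapped over: the dial is now at (290,305), just behind the master's top. Backing the arm away and up, then checking the final state.

>>> drive_tool --targets '[{"x": 0,"y": 0,"z": -20,"rx": 0,"ry": 0,"rz": 0,"gripper": 0},{"x": -20,"y": 0,"z": -50,"rx": 0,"ry": 0,"rz": 0,"gripper": 0},{"x": -50,"y": 0,"z": -80,"rx": 0,"ry": 0,"rz": 0,"gripper": 0},{"x": -80,"y": 0,"z": -105,"rx": 0,"ry": 0,"rz": 0,"gripper": 0},{"x": -110,"y": 0,"z": -130,"rx": 0,"ry": 0,"rz": 0,"gripper": 0},{"x": -120,"y": 0,"z": -150,"rx": 0,"ry": 0,"rz": 0,"gripper": 0},{"x": -120,"y": 0,"z": -150,"rx": 0,"ry": 0,"rz": 0,"gripper": 0},{"x": -120,"y": 0,"z": -150,"rx": 0,"ry": 0,"rz": 0,"gripper": 0}]'

```text
t: 20.38
position: [0.564, 0.3148, 0.2959]
eef_rot: [0.483, 0.517, 0.482, -0.516]
contact_force: [0.1, -1.0, 0.2]
width: 0.002
```

Run:
```python
from h import *
to([.551,.13,.165],-4)
from cell import viewer
c=viewer.camera("side");np.savez("pics/E.npz",**c);cv2.imwrite("pics/E.png",cv2.resize(c["color"][100:250,180:330],None,fx=4,fy=4,interpolation=cv2.INTER_CUBIC))
t=viewer.camera("top");cv2.imwrite("pics/E2.png",cv2.resize(t["color"][130:250,165:285],None,fx=5,fy=5,interpolation=cv2.INTER_CUBIC));cv2.imwrite("pics/E3.png",t["color"])
Q=cloud(c)
m=(abs(Q[...,0]-.55)<.025)&(Q[...,2]>.17)&(Q[...,2]<.2)&(abs(Q[...,1]-.07)<.05);print("dial pts",m.sum(),np.median(Q[m],0),Q[m].min(0),Q[m].max(0))
```

```text
t 20.38 pos [0.564  0.3148 0.2959] down err [0.0017 0.0002] yaw -3.94 F [ 0.1 -1.   0.2] w 0.002 j [-1.04  0.42  0.67  1.55 -0.27  1.26 -0.4 ]
shift [130.9  -0.5 185.3]
rot [ 0.001 -0.    -0.002]
dial pts 130 [0.54620756 0.05598154 0.18446252] [0.53456109 0.04497707 0.17000213] [0.55931356 0.0809949  0.19380561]
```

View pics/E.png

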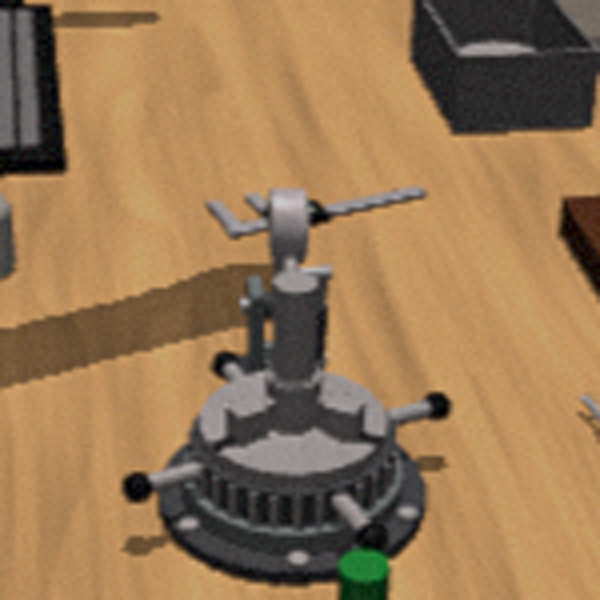

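View pics/E2.png

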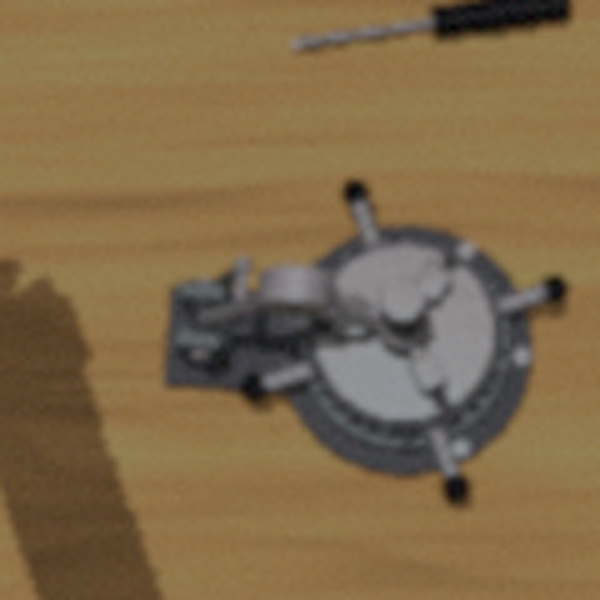

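View pics/E3.png

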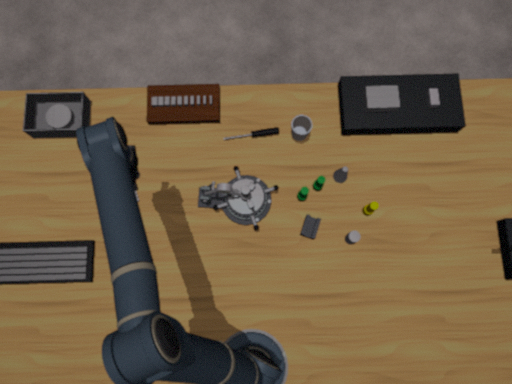

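The stand rests at its stop. The dial's leading edge is at y ≈ 0.045, where 0.046 is expected. The sleeve hasn't moved since clamping, and the force-versus-turn slope gives about 14 N per jaw. The other things look untouched, so I'm handing in.

```bash
python3 -c "
from cell import job
print(job.finish_job())"
```

```text
the job is handed in; nothing more can be done
None
```

I stood the master in the chuck and let go, turned the sleeve until the jaws clamped it, then pushed the gauge stand over to its stop. The job was handed in at about 20 s; it reported no verdict.

**Last checks:**
- **Master:** it stands upright, and by eye it is centred between three jaws that touch its foot. I took no separate millimetre measurement of the centring after clamping.
- **Clamp:** the push reached 15.5 N. When I backed off, the sleeve sprang back about 10° to roughly 1.2 rad, and it did not move after that. I could not measure the jaw force directly; the way the push force rose with the turn suggests about 14 N per jaw.
- **Stand:** the dial's leading edge is at y ≈ 0.045 m, against 0.046 m expected at the stop.
- **Arm and other things:** the arm is clear of everything. In the last pictures the other things look unmoved. In the top view the arm hid the calliper and the oil bottle, but the calliper is unmoved in the side view. The bottle I did not check at the end; the arm never worked near it.

**What disagreed:** the pictures showed the fingertips at about the reported TCP height, not 17 mm ahead of it. Because of that my first push passed over the spoke without touching it, and I redid it about 16 mm lower. It probably also means I held the master a little higher on the shank than asked.

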